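Seal mended puppet pieces in the vacuum curing chamber

TASK

Lay every mended puppet piece on the cart top (horse head, hands, boot: whichever are out) inside the open vacuum chamber, shut the lid, hook the draw-latch claw over its keeper and swing the lever down over centre until it stops. Then engage both pins of the spanner in the two holes of the slack brass sight-glass ring, turn the ring clockwise until it stops, and lay the spanner back on its wooden saddle as it was, leaving the other things on the cart alone.

Things in the scene. Friction and masses are not known exactly. Their poses are not given: they have to be found in the camera images.
- chamber: Aluminium vacuum chamber fixed to the cart top, 180 mm deep (x) by 260 mm wide (y), walls 6 mm thick with their rim 85 mm above the cart top; its front (latch side) faces its own -x, towards the robot. Origin: centre of the underside on the cart top. Inner floor at z = 24 mm, inside 168 x 248 mm; room under the shut lid 61 mm.
- lid (a joint): Angle of the blue lid (rad): 0 shut, grows as it opens up to 1.75, 1.5 to 1.7 at the start. Hinge along the chamber's y at its rear top edge; stiff, so the lid stays where it is left and takes about 2 to 5 N at its front edge to close. The lid is 186 mm long from hinge to front edge, 260 mm wide, 10 mm thick, its underside in the hinge plane; a flat dark pull tab 50 mm wide sticks out 20 mm from its front edge at the chamber's y = +90 mm.
- lid_hinge (a point): Middle of the lid's hinge axis, at x = +90 mm, y = 0, z = 85 mm in the chamber's frame. Its axes turn with the lid: -x runs along the lid to its front edge, z is the lid's outer normal (up when shut).
- keeper (a point): Top centre of the keeper, a steel bar 60 mm long (y), 8 mm wide and 8 mm high on top of the lid just behind its front edge; with the lid shut at x = -90 mm, y = 0, z = 103 mm in the chamber's frame.
- lever (a joint): Angle of the latch lever (rad): 0 fully open (pointing up and forward, 45 degrees out from straight up), 2.094 fully closed (pointing down, 15 degrees off the chamber's front wall), where it is just past dead centre. It swings forward (to the chamber's -x) and down; stiff (0.1 N m), it stays where it is left. Its pivot axis runs along the chamber's y in front of the front wall, at x = -110 mm, z = 72 mm in the chamber's frame.
- lever_tip (a point): Free end of the lever, a steel plate 36 mm wide, 4 mm thick, its tip 55 mm from the pivot and dipped in red plastic.
- claw (a joint): Angle of the claw on the lever (rad): 0 leaning forward against its stop just above the open lever; grows as it swings back towards the lid. A steel stirrup 52 mm wide: two legs, a 24 mm deep top plate and a downturned rear lip. It pivots freely 13 mm from the lever's pivot. Pushed back to upright it falls by itself onto the keeper and, the lever being open, its lip drops behind the bar.
- claw_top (a point): Front edge of the claw's top plate, where its two legs end, 48 mm from the claw's pivot, mid width.
- claw_lip (a point): Lower edge of the claw's downturned lip, mid width. Hooked, it lies behind the keeper bar (4 to 30 mm behind the bar's middle) and below the bar's top.
- ring (a joint): Angle of the brass sight-glass retaining ring (rad): grows clockwise seen from above, 1.3 is its tight stop, 0 to 0.4 at the start; takes about 0.15 N m and stays where it is left. The ring sits on top of the lid: outer diameter 106 mm, inner 68 mm, 13 mm thick.
- ring_top (a point): Centre of the ring's top face; with the lid shut at x = +5 mm, y = 0, z = 108 mm in the chamber's frame. Its x axis passes through the two through holes, 11 mm in diameter, 43 mm either side of the centre; its z points out of the lid.
- spanner: Pin spanner, 0.22 kg: flat dark steel bar 144 mm (x) by 28 mm (y) by 8 mm thick, a yellow upright grip on top of it (80 mm along x, 16 mm thick along y, 42 mm high, so its top is 50 mm above the bar's underside), and two steel pins 8 mm in diameter with coned ends, 12 mm long, pointing down from the bar 43 mm either side of the middle. Origin: middle of the bar's underside; z up along the grip.
- saddle: Wooden saddle fixed to the cart top, 160 mm (x) by 60 mm (y): two end blocks 18 mm long centred 62 mm either side of the middle, tops at z = 25 mm, over a base 8 mm thick. The spanner's bar ends rest on the blocks, bar along the saddle's x, pins hanging between them. Origin: centre of the underside.
- horse_head: Red lacquered wooden horse head lying on its cheek, about 130 mm long (x), 38 mm high, 0.16 kg. Origin: on its underside beneath the neck, which is 44 mm wide across y from x = -49 to +25 mm; the muzzle points to +x and -y (reaching y = -50 mm).
- left_palm: Birch dowel hand with a red cuff line, lying flat, about 122 mm long, 0.07 kg. Origin: on its underside beneath the dowel wrist, 28 mm in diameter along x from x = -54 to +12 mm; palm and fingers point to +x, palm 36 mm wide and 22 mm high.
- right_palm: The same as left_palm with a green cuff line and the thumb on the other side. May be absent, as any of the pieces.
- boot: Puppet boot lying on its side, 0.10 kg. Origin: on its underside beneath the wooden shank, 30 mm in diameter along x from x = -52 to +16 mm; the black foot, 28 mm high, lies across at x = 11 to 44 mm, from y = -20 to +52 mm.
- spring_clamp: Bystander: chrome spring clamp with orange tips, 100 mm long, 18 mm high.
- curtain_ring: Bystander: brass curtain ring, 64 mm across, 9 mm thick, lying flat.
- glue_bottle: Bystander: white glue bottle, 56 mm across, 130 mm high.
- mallet: Bystander: rubber mallet, 240 mm long, lying down.
- varnish_jar: Bystander: amber jar, 64 mm across, 80 mm high.
- dowel_stock: Bystander: square birch stick, 190 x 18 x 18 mm.
- rasp: Bystander: wood rasp, 200 mm long.

How it is judged:
On the way, in this order (a step that is already met when the one before it is completed fails the run):
1. every piece that is out lies inside the open chamber, let go (x of horse_head in the frame of chamber between -0.084 and 0.084 m and y of horse_head in the frame of chamber between -0.124 and 0.124 m and z of each of horse_head, left_palm, right_palm, boot in the frame of chamber below 0.05 m and x of left_palm in the frame of chamber between -0.084 and 0.084 m and y of left_palm in the frame of chamber between -0.124 and 0.124 m and x of right_palm in the frame of chamber between -0.084 and 0.084 m and y of right_palm in the frame of chamber between -0.124 and 0.124 m and x of boot in the frame of chamber between -0.084 and 0.084 m and y of boot in the frame of chamber between -0.124 and 0.124 m and value of joint lid above 0.5 rad and contact force between the fingers and horse_head below 0.1 N and contact force between the fingers and left_palm below 0.1 N and contact force between the fingers and right_palm below 0.1 N and contact force between the fingers and boot below 0.1 N), for 0.2 s.
2. the lid is shut (x of horse_head in the frame of chamber between -0.084 and 0.084 m and y of horse_head in the frame of chamber between -0.124 and 0.124 m and z of each of horse_head, left_palm, right_palm, boot in the frame of chamber below 0.05 m and x of left_palm in the frame of chamber between -0.084 and 0.084 m and y of left_palm in the frame of chamber between -0.124 and 0.124 m and x of right_palm in the frame of chamber between -0.084 and 0.084 m and y of right_palm in the frame of chamber between -0.124 and 0.124 m and x of boot in the frame of chamber between -0.084 and 0.084 m and y of boot in the frame of chamber between -0.124 and 0.124 m and value of joint lid below 0.03 rad and value of joint lever below 1 rad), for 0.2 s.
3. the claw is hooked over the keeper while the lever is still open (value of joint lid below 0.03 rad and x of claw_lip in the frame of keeper between 0.004 and 0.03 m and z of claw_lip in the frame of keeper below 0.002 m and value of joint lever below 1.2 rad), for 0.1 s.
4. the lever is swung down over centre with the claw hooked (value of joint lid below 0.03 rad and x of claw_lip in the frame of keeper between 0.004 and 0.03 m and z of claw_lip in the frame of keeper below 0.002 m and value of joint lever above 1.95 rad), for 0.2 s.
5. both spanner pins are in the ring's holes before the ring is turned (horizontal distance between spanner and ring_top below 0.006 m and z of spanner in the frame of ring_top below 0.006 m and angle between the x axis of spanner and the x axis of ring_top, either way round below 0.1 rad and value of joint ring below 0.6 rad), for 0.2 s.
6. the ring is turned to its stop with both pins in its holes (horizontal distance between spanner and ring_top below 0.006 m and z of spanner in the frame of ring_top below 0.006 m and angle between the x axis of spanner and the x axis of ring_top, either way round below 0.1 rad and value of joint ring above 1.2 rad), for 0.2 s.
At the end, for the whole second after the job is handed in: All pieces present inside the chamber, lid under 0.03 rad, claw lip behind the keeper and below its top (+2 mm), lever over 1.95 rad, ring over 1.2 rad, spanner at rest upright on the saddle, middle within 20 mm, bar within 0.25 rad (all of step 4 and x of horse_head in the frame of chamber between -0.084 and 0.084 m and y of horse_head in the frame of chamber between -0.124 and 0.124 m and z of each of horse_head, left_palm, right_palm, boot in the frame of chamber below 0.05 m and x of left_palm in the frame of chamber between -0.084 and 0.084 m and y of left_palm in the frame of chamber between -0.124 and 0.124 m and x of right_palm in the frame of chamber between -0.084 and 0.084 m and y of right_palm in the frame of chamber between -0.124 and 0.124 m and x of boot in the frame of chamber between -0.084 and 0.084 m and y of boot in the frame of chamber between -0.124 and 0.124 m and value of joint ring above 1.2 rad and horizontal distance between spanner and saddle below 0.02 m and z of spanner in the frame of saddle between 0.02 and 0.03 m and angle between spanner's own z axis and vertical below 0.1 rad and angle between the x axis of spanner and the x axis of saddle, either way round below 0.25 rad and linear speed of spanner below 0.02 m/s); the robot touches nothing.
It fails at once if one of the other things on the cart (clamp, curtain ring, glue bottle, mallet, jar, stick, rasp) is pushed away by more than 30 mm (distance of any of spring_clamp, curtain_ring, glue_bottle, mallet, varnish_jar, dowel_stock, rasp from where it was at the start of the episode above 0.03 m).
Of horse_head, left_palm, right_palm, boot only 2 to 3 are there at a start; the rules pass over those that are not, and their reading is None.
At some moment in a run one of horse_head, left_palm, right_palm, boot may be knocked a few centimetres aside while the robot is not near it.
It also fails if it takes over 210 s, if anything falls off the work surface, if the arm or the gripper's body presses on something with over 40 N, if the wrist force passes 120 N, or if a joint passes its speed limit or range.

ROBOT

A 7-joint arm with a two-finger parallel gripper is mounted at the origin on the work surface. World frame = base frame: x ahead of the robot, y to its left, z up, the work surface at z = 0. Lengths are in m, angles in rad, forces in N, time in s.
With the tool pointing down it reaches from about 0.35 to 0.9 m from the base axis. Payload 8.1 kg.
Tool frame: the origin (TCP) lies at the very end of the fingers, on their centre line; the grasp point (between the pads) lies 19 mm behind it; z points along the fingers, y is the line along which they close (so a half turn about z gives the same grasp; the last joint's range is limited). The gripper opens to 92 mm and grips with 3 to 60 N. Pads are 19 mm wide; open, the fingers measure 130 mm over their backs; the gripper's body (75 mm by 190 mm) begins 47 mm behind the grasp point.
Start: joints at [-1.443, 0.434, 0.025, 1.573, -0.012, 1.134, -0.075], TCP at [0.143, 0.608, 0.227] pointing down, gripper open.
Joint ranges: [-2.62, 2.62], [-0.44, 2.09], [-1.27, 1.32], [0.08, 2.57], [-1.32, 4.46], [0.12, 2], [-2.74, 2.74]. Speed limits (rad/s): [2.22, 2.22, 3.01, 3.01, 3.14, 3.14, 3.14].

INTERFACE

Orientations are given as a unit quaternion [x, y, z, w].
In Python, from bench import arm gives the robot as it stands.
- The arm moves only by the tool arm_command, never from a script. Its argument "steps" is a list of rows, each a list of 3 entries, a list of its own where there are three numbers: the closure in counts, from 0 (fully open) to 255 (shut), then the shift along the tool's x, y, z in mm, then the turn about the tool's z in degrees. In form: [[fingers, [dx, dy, dz], yaw], ...]. A call has 1 to 10 rows; each row shifts and turns the commanded pose from where the row before left it, along the tool's axes as they then stand; what a row does not reach is not made up. A row lasts 1/12 s, in which the tool goes at most 41.7 mm and 7.16 degrees, less where a joint would pass 70% of its speed; a pose out of reach is approached as far as the arm can. A call is refused whole if a number of a shift passes 41.7 or a number of a turn 7.16, either way. A call with a gripper value outside its range is refused whole. The fingers move at their own pace and stop on an object; the grip force is fixed at half the most. Time passes only in rows, so rows that do not move let the fingers close. It gives the time, the measured TCP pose, the force, the opening and the grip force at its end, in the units of the state.
- arm.get_obs(): the state, without advancing time (a new reading comes with each control period).
- arm.camera(name): name is "scene" or "top" or "wrist"; returns (picture, depth): 480x640x3 uint8, red, green, blue; 480x640 float32, m along the optical axis (not along the pixel's ray), 0 where there is no reading.
- arm.calibration(name): a dict with "fx", "fy", "cx", "cy" (pixels), "R" (3x3) and "t" (3): a world point X has camera coordinates R X + t. Camera axes: x right, y down, z forward; pixel columns grow to the right and rows downward; lengths in m; the calibration is good to about 2 mm. The wrist camera is an equidistant fisheye: a pixel r from the principal point sees the ray r / f radians off the axis. A picture is of the moment at which its call begins: read the wrist's pose just before it. calibration takes no time and is no camera call; for the wrist camera it gives the pose at the moment of the call.
- arm.hand_in(): hands the job in; it is judged then, once.
The state is a dict: "time_s": time; "joint_pos": joint angles; "joint_velocities": joint speeds; "joint_efforts": joint torques, N m; "position": TCP position; "orientation": TCP orientation; "contact_force": force on the tool from outside, world axes, zero at the start; "torque": the same for the moment, N m; "finger_gap": opening from 0.0 (shut) to 1.0 (fully open); "gripper_force": force on a finger pad.
Only numpy, scipy, OpenCV 4.12 (cv2) and the standard library are available. Lean on these libraries where they do the work, as an engineer would, in place of code of your own. Each camera call takes 0.05 s, during which the arm holds its last target. There are 200 camera calls.

## Working session

There is one attempt and no reset: what is moved stays moved. The work goes in short steps, Python scripts to look and compute and a tool call to move; the robot and the scene stay as the last step left them, time stands still between calls to the robot, and variables do not carry over. Pictures are saved under pics/ and viewed, at most 17 in all, crops included, and the job is handed in when it is done.

Besides the shell and the picture viewer there is one more tool, called after "Emit:" by a JSON object that holds its "op" and its "data", one argument or row to a line. arm_command: Moves the arm, as the interface text tells. Its arguments: {"type":"object","properties":{"steps":{"type":"array","items":{"type":"array"}}},"required":["steps"]}

```bash
mkdir -p pics; ls
cat > h.py <<'E'
import numpy as np, cv2
from bench import arm
def shot(n, f=None):
    c=arm.calibration(n); p,d=arm.camera(n)
    if f: cv2.imwrite('pics/'+f, p[:,:,::-1])
    return p,d,c
def cloud(d,c):
    v,u=np.mgrid[0:480,0:640].astype(float)
    P=np.stack([(u-c['cx'])/c['fx']*d,(v-c['cy'])/c['fy']*d,d],-1)
    return (P-np.array(c['t']))@np.array(c['R'])
E
python3 - <<'E'
from h import *
o=arm.get_obs(); print({k:np.round(v,3).tolist() for k,v in o.items()})
for n in ['scene','top']:
    p,d,c=shot(n,n+'0.png'); np.savez(n+'0.npz',p=p,d=d,**c)
    print(n,c['fx'],(-np.array(c['R']).T@np.array(c['t'])).round(3),np.round(c['R'],2).tolist())
E
```

```text
pics
{'time_s': 0.0, 'joint_pos': [-1.443, 0.435, 0.025, 1.574, -0.012, 1.134, -0.075], 'joint_velocities': [-0.001, -0.001, 0.0, 0.0, 0.001, -0.001, 0.001], 'joint_efforts': [0.0, -66.785, 0.985, -31.447, -0.061, 0.043, 0.0], 'position': [0.143, 0.608, 0.226], 'orientation': [0.115, 0.993, -0.001, -0.0], 'contact_force': [-0.115, -0.22, 0.481], 'torque': [0.024, -0.012, -0.025], 'gripper_force': 0.0, 'finger_gap': 1.003}
scene 491.66284257153063 [ 1.31  -0.42   0.781] [[0.49, 0.87, 0.02], [0.53, -0.28, -0.8], [-0.69, 0.4, -0.6]]
top 438.98260104903045 [0.363 0.005 1.097] [[-0.02, -1.0, -0.0], [-0.98, 0.02, -0.18], [0.18, 0.0, -0.98]]
```

View pics/top0.png

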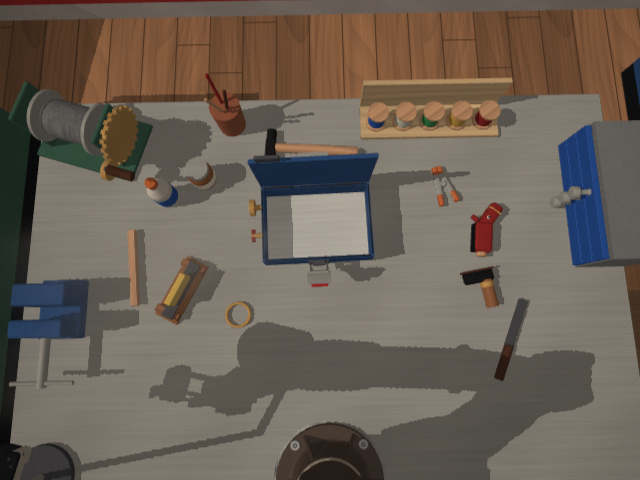

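View pics/scene0.png

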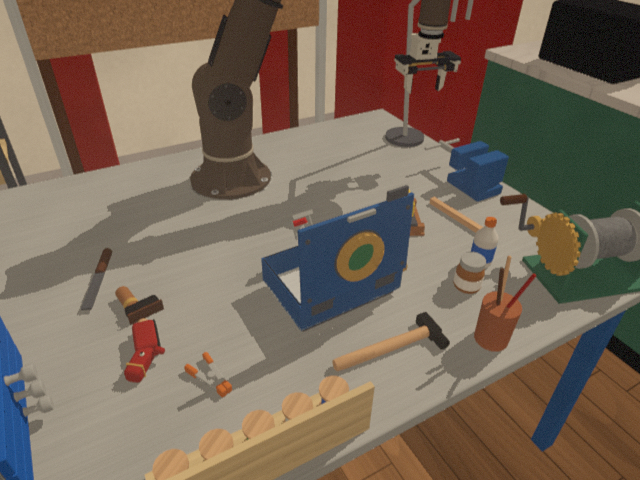

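Top view: the pieces out are the red horse head at (487,228) and the boot at (485,285). The chamber is at (318,220) with its lever at (319,277), and the spanner and saddle are at (181,290). Scene view: the lid is upright with the ring on its rear face, and no palm is visible.

```bash
cat >> h.py <<'E'
def blob(P,m,lo,hi,box=None):
    m=m&(P[...,2]>lo)&(P[...,2]<hi)
    if box: m=m&(P[...,0]>box[0])&(P[...,0]<box[1])&(P[...,1]>box[2])&(P[...,1]<box[3])
    n,l,s,_=cv2.connectedComponentsWithStats(m.astype(np.uint8)); 
    return [(l==i) for i in np.argsort(-s[:,4]) if i>0 and s[i,4]>12]
def rect(pts):
    r=cv2.minAreaRect((pts[:,:2]*1000).astype(np.float32)); return np.round(r[0],1),np.round(r[1],1),round(r[2],1)
E
python3 - <<'E'
from h import *
z=np.load('top0.npz');p=z['p'];P=cloud(z['d'],z)
hsv=cv2.cvtColor(p,cv2.COLOR_RGB2HSV);H,S,V=[hsv[...,i].astype(int) for i in range(3)]
print('table z',np.median(P[380:400,250:450,2]), np.median(P[220:300,560:620,2]))
a=np.ones(H.shape,bool)
for nm,m,lo,hi,box in [('right stuff',a,.01,.2,(.3,.75,-.55,-.2)),('saddle+spanner',a,.012,.2,(.3,.65,.2,.5)),
   ('yellow grip',(H>18)&(H<32)&(S>150),.04,.2,(.3,.65,.2,.5)),('chamber rim',(H>105)&(H<118)&(S>110),.075,.093,(.3,.75,-.2,.2)),('inner floor',S<60,.015,.035,(.3,.8,-.2,.2)),('lid up',a,.15,.4,(.4,.8,-.2,.2)),('redtip',((H<6)|(H>174))&(S>150),.05,.2,(.3,.6,-.1,.1)),('latch',a,.05,.2,(.3,.47,-.1,.1))]:
    for b in blob(P,m,lo,hi,box)[:5]:
        q=P[b];print(nm,len(q),rect(q),'z',np.percentile(q[:,2],[5,50,95]).round(3),'mean',q.mean(0).round(3),'uv',np.argwhere(b).mean(0).round())
A=cv2.resize(p[180:400,430:550],None,fx=2.7,fy=2.7,interpolation=3);B=cv2.resize(p[240:340,140:260],None,fx=3,fy=3,interpolation=3)
C=np.zeros((600,A.shape[1]+360,3),np.uint8);C[:A.shape[0],:A.shape[1]]=A[:600];C[:300,A.shape[1]:]=B;D=cv2.resize(p[230:320,270:390],None,fx=3,fy=3,interpolation=3);C[300:570,A.shape[1]:]=D
cv2.imwrite('pics/c1.png',C[:,:,::-1])
E
```

```text
table z 0.0007931843926126938 0.004115901127981085
right stuff 1029 (array([ 581.7, -389.9]), array([ 67.6, 143.1]), 69.2) z [0.019 0.035 0.041] mean [ 0.573 -0.393  0.033] uv [230. 484.]
right stuff 753 (array([ 431. , -378.1]), array([95.5, 75. ]), 9.8) z [0.018 0.028 0.032] mean [ 0.442 -0.381  0.027] uv [283. 483.]
right stuff 414 (array([ 349.2, -458.7]), array([ 24.4, 114.8]), 66.5) z [0.011 0.014 0.016] mean [ 0.35  -0.459  0.013] uv [321. 516.]
right stuff 386 (array([ 697.3, -304.3]), array([100.3,  52.6]), 16.7) z [0.011 0.015 0.021] mean [ 0.696 -0.304  0.015] uv [185. 443.]
saddle+spanner 1088 (array([443.2, 357.1]), array([ 61.8, 150.7]), 61.7) z [0.022 0.035 0.077] mean [0.44  0.351 0.044] uv [290. 179.]
saddle+spanner 616 (array([501.6, 478.7]), array([190. ,  20.7]), 5.9) z [0.014 0.019 0.022] mean [0.5   0.477 0.019] uv [267. 132.]
yellow grip 65 (array([420.4, 363.3]), array([14.6, 31.3]), 67.6) z [0.073 0.076 0.078] mean [0.417 0.363 0.076] uv [299. 169.]
chamber rim 210 (array([679.9, -18.4]), array([180.7,  45.8]), 79.3) z [0.076 0.084 0.09 ] mean [ 0.677 -0.025 
[... 472 characters left out ...]
 89.7) z [0.076 0.083 0.089] mean [ 0.62  -0.104  0.082] uv [209. 368.]
inner floor 6210 (array([597.4,  20. ]), array([160.9, 248.8]), 1.7) z [0.022 0.025 0.028] mean [0.596 0.02  0.025] uv [225. 317.]
inner floor 69 (array([790.9, 137.9]), array([23.5, 18.1]), 89.9) z [0.023 0.026 0.03 ] mean [0.792 0.138 0.026] uv [151. 270.]
lid up 2836 (array([682.5,  22.8]), array([ 20.3, 259.5]), 1.7) z [0.16  0.239 0.281] mean [0.677 0.025 0.231] uv [165. 312.]
redtip 31 (array([440.1,  14.7]), array([ 3.8, 34. ]), 2.2) z [0.105 0.108 0.11 ] mean [0.44  0.014 0.108] uv [285. 320.]
latch 305 (array([452.1,  15.6]), array([28.3, 51.2]), 3.4) z [0.107 0.131 0.139] mean [0.452 0.016 0.128] uv [278. 319.]
```

View pics/c1.png

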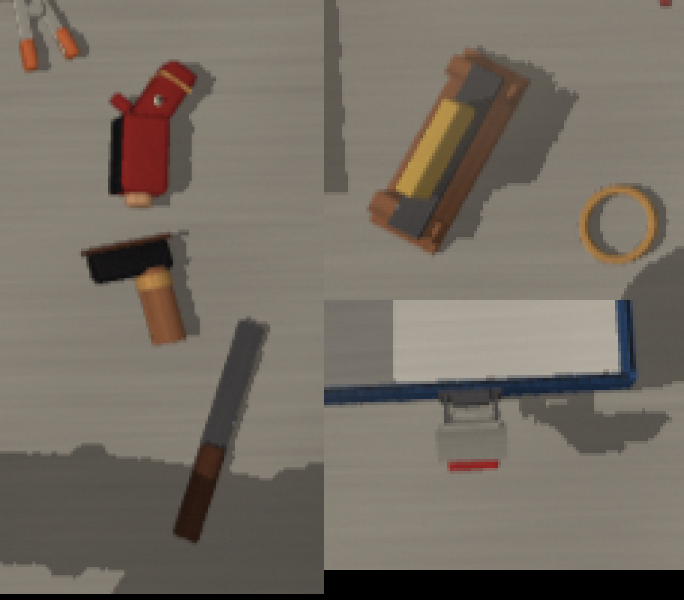

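The crop shows the horse's neck running almost along world x, with the muzzle at upper right. The boot's shank points down and its foot lies to the upper left. The lever is open with the claw leaning forward, and the spanner is on its saddle. Next I compute the axes.

```bash
cat >> h.py <<'E'
def go(x,y,z,phi=None):
    "print the shift in tool axes (mm) and yaw (deg) from the measured pose"
    o=arm.get_obs();p=np.array(o['position']);from scipy.spatial.transform import Rotation as Ro
    R=Ro.from_quat(o['orientation']).as_matrix()
    f=np.degrees(np.arctan2(R[1,1],R[0,1]))
    s=R.T@(np.array([x,y,z])-p)*1000
    t='' if phi is None else round((f-phi+180)%360-180,1)
    print('at',p.round(4),'phi',round(f,1),'zaxis',R[:,2].round(3),'shift',s.round(1),'rows',round(np.linalg.norm(s)/41.7,1),'yaw',t,'q1,q7',round(o['joint_pos'][0],2),round(o['joint_pos'][6],2))
E
python3 - <<'E'
from h import *
z=np.load('top0.npz');p=z['p'];P=cloud(z['d'],z)
hsv=cv2.cvtColor(p,cv2.COLOR_RGB2HSV);H,S,V=[hsv[...,i].astype(int) for i in range(3)]
red=((H<6)|(H>174))&(S>130)
b=blob(P,red,.03,.06,(.45,.68,-.5,-.3))[0];q=P[b];print('red top',rect(q),q[:,0].min(),q[:,0].max())
for x in np.arange(q[:,0].min(),q[:,0].max(),.008):
    s=q[abs(q[:,0]-x)<.004]
    if len(s): print(x.round(3),s[:,1].min().round(3),s[:,1].max().round(3))
b=blob(P,(V>75)&(S>90)&~red,.012,.06,(.36,.46,-.45,-.3));
for k in b[:3]: print('shank',rect(P[k]),P[k].mean(0).round(3),P[k][:,2].max().round(3))
b=blob(P,(V<60),.012,.06,(.38,.5,-.45,-.3));
for k in b[:3]: print('foot',rect(P[k]),P[k].mean(0).round(3))
# chamber rim: fit of top edge points
rim=(abs(P[...,2]-.085)<.004)&(H>100)&(H<125)
for k,(x0,x1,y0,y1) in dict(front=(.48,.53,-.09,.13),left=(.52,.66,.12,.18),right=(.52,.66,-.14,-.08)).items():
    s=P[rim&(P[...,0]>x0)&(P[...,0]<x1)&(P[...,1]>y0)&(P[...,1]<y1)]
    if len(s)>4: print(k,len(s),cv2.fitLine((s[:,:2]*1e3).astype(np.float32),cv2.DIST_L1,0,.01,.01).ravel().round(3),s.min(0).round(3),s.max(0).round(3))
go(.45,.608,.32,70);go(.45,-.385,.32,90)
E
```

```text
red top (array([ 575.8, -388.4]), array([ 61.9, 112.1]), 72.2) 0.5195316866573095 0.6276432083668182
0.52 -0.404 -0.37
0.528 -0.406 -0.367
0.536 -0.405 -0.367
0.544 -0.407 -0.368
0.552 -0.407 -0.368
0.56 -0.41 -0.37
0.568 -0.412 -0.37
0.576 -0.412 -0.372
0.584 -0.414 -0.371
0.592 -0.418 -0.372
0.6 -0.424 -0.371
0.608 -0.429 -0.367
0.616 -0.433 -0.398
0.624 -0.425 -0.406
shank (array([ 419.4, -396.5]), array([66.9, 32. ]), 8.6) [ 0.419 -0.394  0.027] 0.033
foot (array([ 459.8, -372.5]), array([28.8, 73.9]), 9.5) [ 0.46  -0.37   0.028]
front 218 [ 3.10000e-02 -1.00000e+00  5.04198e+02  3.54020e+01] [ 0.499 -0.09   0.081] [0.511 0.129 0.089]
left 126 [9.99000e-01 3.60000e-02 6.36130e+02 1.47492e+02] [0.52  0.142 0.081] [0.658 0.151 0.089]
right 143 [ 9.99000e-01  3.20000e-02  5.25580e+02 -1.09126e+02] [ 0.522 -0.112  0.081] [ 0.659 -0.102  0.089]
at [0.1429 0.608  0.226 ] phi 76.8 zaxis [-0.    -0.001 -1.   ] shift [-298.9   70.1  -94. ] rows 7.7 yaw 6.8 q1,q7 -1.44 -0.08
at [0.1429 0.608  0.226 ] phi 76.8 zaxis [-0.    -0.001 -1.   ] shift [-526.1 -896.5  -92.7] rows 25.0 yaw -13.2 q1,q7 -1.44 -0.08
```

Chamber centre is about (0.592, 0.0195) with yaw about 1.9°. The neck grip is at (0.548, -0.387) and the boot shank grip at (0.417, -0.396) with yaw 9°. I drive to the horse.

Emit:
{"op": "arm_command", "data": {
  "steps": [
    [0,[0,0,0],-7.1],
    [0,[-31,-17,-9.4],0],
    [0,[-31,-17,-9.4],0],
    [0,[-31,-17,-9.4],0],
    [0,[-31,-17,-9.4],0],
    [0,[-31,-17,-9.4],0],
    [0,[-31,-17,-9.4],0],
    [0,[-31,-17,-9.4],0],
    [0,[-31,-17,-9.4],0],
    [0,[-31,-17,-9.4],0]
  ]
}}

```text
time_s: 0.93
position: [0.4051, 0.4251, 0.3116]
orientation: [0.053, 0.999, -0.0, -0.0]
contact_force: [1.0, 0.9, 0.6]
finger_gap: 0.997
gripper_force: 0.0
```

Emit:
{"op": "arm_command", "data": {
  "steps": [
    [0,[-9,-39,0],0],
    [0,[-9,-39,0],0],
    [0,[-9,-39,0],0],
    [0,[-9,-39,0],0],
    [0,[-9,-39,0],0],
    [0,[-9,-39,0],0],
    [0,[-9,-39,0],0],
    [0,[-9,-39,0],0],
    [0,[-9,-39,0],0],
    [0,[-9,-39,0],0]
  ]
}}

```text
time_s: 1.77
position: [0.4514, 0.0272, 0.3113]
orientation: [0.053, 0.999, 0.0, -0.0]
contact_force: [0.5, 0.7, 0.3]
finger_gap: 1.0
gripper_force: 0.0
```

Emit:
{"op": "arm_command", "data": {
  "steps": [
    [0,[-9,-39,0],0],
    [0,[-9,-39,0],0],
    [0,[-9,-39,0],0],
    [0,[-9,-39,0],0],
    [0,[-9,-39,0],0],
    [0,[-9,-39,0],0],
    [0,[-9,-39,0],0],
    [0,[-9,-39,0],0],
    [0,[-9,-39,0],0],
    [0,[-9,-39,0],0]
  ]
}}

```text
time_s: 2.6
position: [0.4996, -0.3699, 0.3109]
orientation: [0.053, 0.999, 0.0, -0.0]
contact_force: [1.7, 0.6, -0.2]
finger_gap: 1.001
gripper_force: 0.0
```

```bash
cat > chk.py <<'E'
from h import *
p,d,c=shot('top');P=cloud(d,c)
hsv=cv2.cvtColor(p,cv2.COLOR_RGB2HSV);H,S,V=[hsv[...,i].astype(int) for i in range(3)]
red=((H<6)|(H>174))&(S>130)
for nm,m,lo,box in [('red',red,.03,(.4,.7,-.55,-.25)),('foot',V<60,.012,(.36,.53,-.5,-.25)),('shank',(V>75)&(S>90)&~red,.012,(.33,.5,-.5,-.3))]:
    for k in blob(P,m,lo,.06,box)[:2]: print(nm,k.sum(),rect(P[k]),P[k].mean(0).round(3))
E
python3 - <<'E'
import chk
from h import *
o=arm.get_obs();print(o['time_s'],np.round(o['joint_pos'],2))
go(.548,-.388,.12,84.5)
w=arm.calibration('wrist');print({k:np.round(v,3).tolist() for k,v in w.items()})
E
```

```text
red 634 (array([ 575.3, -393.6]), array([ 46.2, 111.2]), 77.5) [ 0.567 -0.393  0.037]
red 20 (array([ 636.4, -422.6]), array([10.4, 14.5]), 41.8) [ 0.636 -0.423  0.033]
foot 339 (array([ 459.9, -372.8]), array([28.8, 73.9]), 9.5) [ 0.46  -0.37   0.027]
foot 14 (array([ 525.1, -364.8]), array([8.7, 6.5]), 42.4) [ 0.525 -0.364  0.026]
shank 349 (array([ 419.7, -397.1]), array([66.7, 31.7]), 10.0) [ 0.419 -0.394  0.027]
2.65 [ 0.14  0.42  0.63  1.48 -0.24  1.32  2.25]
at [ 0.4975 -0.3783  0.3104] phi 83.5 zaxis [-0.002 -0.005 -1.   ] shift [-51.6  -2.9 190.3] rows 4.7 yaw -1.0 q1,q7 0.14 2.25
{'fx': 371.648, 'fy': 371.648, 'cx': 320.771, 'cy': 244.374, 'R': [[0.113, 0.994, -0.005], [0.963, -0.109, 0.246], [0.243, -0.032, -0.969]], 't': [0.321, -0.571, 0.337]}
```

Emit:
{"op": "arm_command", "data": {
  "steps": [
    [0,[-17,-1,37],-1],
    [0,[-17,-1,37],0],
    [0,[-17,-1,37],0],
    [0,[0,0,37],0],
    [0,[0,0,37],0],
    [0,[0,0,37],0],
    [0,[0,0,37],0],
    [0,[0,0,14],0],
    [0,[0,0,14],0],
    [0,[0,0,13],0]
  ]
}}

```text
time_s: 3.48
position: [0.5507, -0.3765, 0.0112]
orientation: [0.045, 0.999, -0.0, 0.0]
contact_force: [-0.2, -0.5, 0.2]
finger_gap: 0.999
gripper_force: 0.0
```

Emit:
{"op": "arm_command", "data": {
  "steps": [
    [255,[0,0,0],0],
    [255,[0,0,0],0],
    [255,[0,0,0],0],
    [255,[0,0,0],0],
    [255,[0,0,0],0],
    [255,[0,0,0],0],
    [255,[0,0,0],0],
    [255,[0,0,0],0]
  ]
}}

```text
time_s: 4.15
position: [0.5505, -0.3763, 0.0118]
orientation: [0.045, 0.999, -0.0, 0.0]
contact_force: [-0.8, 0.1, 3.9]
finger_gap: 0.49
gripper_force: 29.1
```

Emit:
{"op": "arm_command", "data": {
  "steps": [
    [255,[0,0,-20],0],
    [255,[0,0,-40],0],
    [255,[0,0,-40],0],
    [255,[0,0,-40],0],
    [255,[0,0,-40],0],
    [255,[0,0,-20],0],
    [255,[0,0,0],0],
    [255,[0,0,0],0]
  ]
}}

```text
time_s: 4.82
position: [0.5506, -0.376, 0.2123]
orientation: [0.045, 0.999, -0.0, 0.001]
contact_force: [-0.3, -0.1, -1.8]
finger_gap: 0.491
gripper_force: 29.0
```

Run:
```python
from h import *
p,d,c=shot('wrist','w1.png')
go(.555,-.045,.21,91.9)
```

```text
at [ 0.55   -0.3754  0.2106] phi 84.9 zaxis [-0.001  0.001 -1.   ] shift [ 24.4 329.5   0.9] rows 7.9 yaw -7.0 q1,q7 0.16 2.28
```

View pics/w1.png

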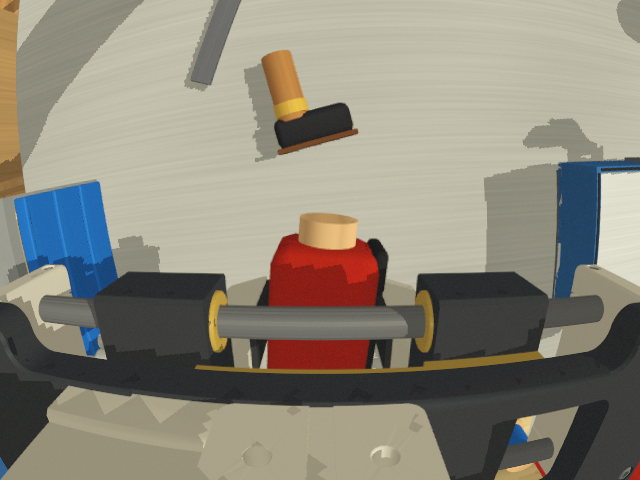

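The wrist view shows the neck squarely between the pads, with the boot undisturbed at (300,105). I carry the horse head to the chamber.

Emit:
{"op": "arm_command", "data": {
  "steps": [
    [255,[2,20,0],0],
    [255,[3,38,0],0],
    [255,[3,38,0],0],
    [255,[3,38,0],0],
    [255,[3,38,0],0],
    [255,[3,38,0],0],
    [255,[3,38,0],0],
    [255,[3,38,0],0],
    [255,[2,38,0],0],
    [255,[0,13,0],-7]
  ]
}}

```text
time_s: 5.7
position: [0.554, -0.0303, 0.2088]
orientation: [-0.018, 1.0, 0.001, -0.002]
contact_force: [-0.6, 0.8, -1.2]
finger_gap: 0.49
gripper_force: 29.0
```

Emit:
{"op": "arm_command", "data": {
  "steps": [
    [255,[0,0,20],0],
    [255,[0,0,35],0],
    [255,[0,0,35],0],
    [255,[0,0,30],0],
    [255,[0,0,20],0],
    [255,[0,0,10],0],
    [255,[0,0,10],0],
    [255,[0,0,6],0],
    [255,[0,0,0],0],
    [255,[0,0,0],0]
  ]
}}

```text
time_s: 6.53
position: [0.5558, -0.0382, 0.0458]
orientation: [-0.016, 1.0, 0.0, 0.0]
contact_force: [0.1, 1.1, -1.3]
finger_gap: 0.485
gripper_force: 29.0
```

Run:
```python
from h import *
go(.5585,-.037,.037,91.9);print(arm.get_obs()['contact_force'])
```

```text
at [ 0.5558 -0.0382  0.0458] phi 91.9 zaxis [ 0.001  0.    -1.   ] shift [-2.7  1.2  8.8] rows 0.2 yaw -0.0 q1,q7 -0.33 1.92
[ 0.11199805  1.11448367 -1.30538578]
```

Emit:
{"op": "arm_command", "data": {
  "steps": [
    [255,[-2,1,4],0],
    [255,[0,0,4],0],
    [255,[0,0,1],0],
    [255,[0,0,0],0],
    [65,[0,0,0],0],
    [65,[0,0,0],0],
    [65,[0,0,0],0],
    [65,[0,0,-3],0],
    [65,[0,0,-5],0],
    [65,[0,0,-5],0]
  ]
}}

```text
time_s: 7.37
position: [0.5575, -0.0372, 0.0499]
orientation: [-0.016, 1.0, -0.0, 0.0]
contact_force: [-0.7, 0.4, -0.6]
finger_gap: 0.74
gripper_force: 0.0
```

Emit:
{"op": "arm_command", "data": {
  "steps": [
    [65,[0,0,-20],0],
    [65,[0,0,-40],0],
    [65,[0,0,-40],0],
    [65,[0,0,-40],0],
    [65,[0,0,-30],0],
    [65,[0,0,0],0]
  ]
}}

```text
time_s: 7.87
position: [0.5607, -0.0379, 0.2264]
orientation: [-0.016, 1.0, 0.0, 0.005]
contact_force: [1.0, -1.1, 0.4]
finger_gap: 0.749
gripper_force: 0.0
```

Run:
```python
import chk
from h import *
o=arm.get_obs();print(o['contact_force'],o['finger_gap'])
go(.417,-.396,.21,99.5)
p,d,c=shot('wrist','w2.png')
```

```text
foot 329 (array([ 459.8, -373.4]), array([28. , 71.3]), 10.4) [ 0.46  -0.369  0.027]
shank 347 (array([ 419.7, -396.5]), array([66.6, 31.8]), 9.6) [ 0.419 -0.394  0.027]
[ 0.53527389  0.3051443  -0.41543781] 0.7442467122797315
at [ 0.5595 -0.0375  0.2234] phi 91.9 zaxis [ 0.007  0.001 -1.   ] shift [ 154.2 -353.7   12.1] rows 9.3 yaw -7.6 q1,q7 -0.43 1.79
```

View pics/w2.png

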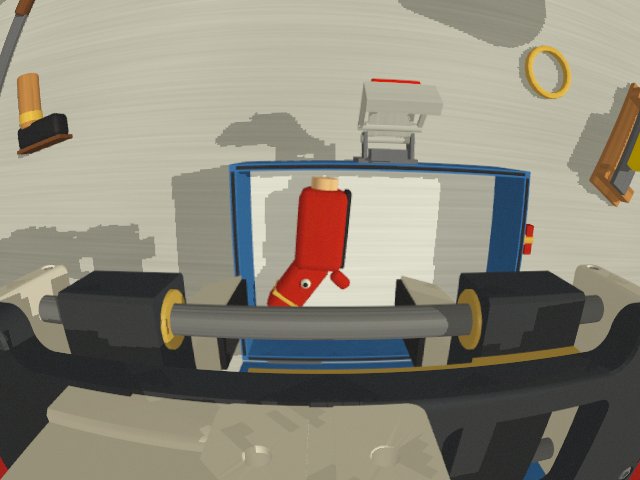

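The wrist view shows the horse lying well inside the chamber, with neck at (325,225) and muzzle at (285,295). The boot is unmoved. I go for the boot.

Emit:
{"op": "arm_command", "data": {
  "steps": [
    [65,[15.4,-35.4,0],0],
    [65,[15.4,-35.4,0],0],
    [65,[15.4,-35.4,0],0],
    [65,[15.4,-35.4,0],0],
    [65,[15.4,-35.4,0],0],
    [65,[15.4,-35.4,0],0],
    [65,[15.4,-35.4,0],0],
    [65,[15.4,-35.4,0],0],
    [65,[15.4,-35.4,0],0],
    [65,[15.4,-35.4,0],0]
  ]
}}

```text
time_s: 8.8
position: [0.4135, -0.3969, 0.2182]
orientation: [-0.016, 1.0, 0.001, -0.001]
contact_force: [0.2, 0.3, 0.7]
finger_gap: 0.744
gripper_force: 0.0
```

Emit:
{"op": "arm_command", "data": {
  "steps": [
    [65,[0,0,15],-7.1],
    [65,[0,0,15],-0.5],
    [65,[0,0,0],0],
    [65,[0,0,0],0]
  ]
}}

```text
time_s: 9.13
position: [0.4142, -0.3951, 0.188]
orientation: [-0.082, 0.997, 0.001, -0.001]
contact_force: [0.7, -0.0, -0.1]
finger_gap: 0.748
gripper_force: 0.0
```

Run:
```python
from h import *
go(.417,-.396,.006,99.5);print(arm.get_obs()['time_s'])
```

```text
at [ 0.4142 -0.3951  0.188 ] phi 99.4 zaxis [-0.003  0.002 -1.   ] shift [ -3.   -1.9 182. ] rows 4.4 yaw -0.1 q1,q7 0.25 2.67
9.1333
```

Emit:
{"op": "arm_command", "data": {
  "steps": [
    [65,[-3,-2,35],0],
    [65,[0,0,38],0],
    [65,[0,0,38],0],
    [65,[0,0,38],0],
    [65,[0,0,15],0],
    [65,[0,0,12],0],
    [65,[0,0,5],0],
    [65,[0,0,0],0]
  ]
}}

```text
time_s: 9.8
position: [0.4187, -0.3973, 0.0082]
orientation: [-0.083, 0.997, 0.0, -0.0]
contact_force: [0.2, -0.4, 0.4]
finger_gap: 0.744
gripper_force: 0.0
```

Emit:
{"op": "arm_command", "data": {
  "steps": [
    [255,[0,0,0],0],
    [255,[0,0,0],0],
    [255,[0,0,0],0],
    [255,[0,0,0],0],
    [255,[0,0,0],0],
    [255,[0,0,0],0],
    [255,[0,0,-10],0],
    [255,[0,0,-20],0],
    [255,[0,0,-40],7.1],
    [255,[0,0,-40],0]
  ]
}}

```text
time_s: 10.63
position: [0.4173, -0.3964, 0.1191]
orientation: [-0.017, 1.0, 0.001, -0.001]
contact_force: [1.1, -0.8, -0.0]
finger_gap: 0.316
gripper_force: 29.9
```

Emit:
{"op": "arm_command", "data": {
  "steps": [
    [255,[0,0,-40],0],
    [255,[0,0,-40],0],
    [255,[0,0,-10],0],
    [255,[0,0,0],0]
  ]
}}

```text
time_s: 10.97
position: [0.4196, -0.399, 0.2126]
orientation: [-0.021, 1.0, -0.002, 0.003]
contact_force: [1.4, -0.6, -2.4]
finger_gap: 0.317
gripper_force: 29.9
```

Run:
```python
from h import *
go(.5655,.074,.205,91.9);o=arm.get_obs();print(o['time_s'],o['finger_gap'],o['gripper_force'])
```

```text
at [ 0.4196 -0.399   0.2126] phi 92.4 zaxis [ 0.006 -0.004 -1.   ] shift [-165.1  466.6    6.6] rows 11.9 yaw 0.5 q1,q7 0.3 2.49
10.9667 0.3173604425950559 29.916706681251526
```

Emit:
{"op": "arm_command", "data": {
  "steps": [
    [255,[-14,20,0],0],
    [255,[-14,38.5,0],0],
    [255,[-14,38.5,0],0],
    [255,[-14,38.5,0],0],
    [255,[-14,38.5,0],0],
    [255,[-14,38.5,0],0],
    [255,[-14,38.5,0],0],
    [255,[-14,38.5,0],0],
    [255,[-14,38.5,0],0],
    [255,[-14,38.5,0],0]
  ]
}}

```text
time_s: 11.8
position: [0.5422, -0.0234, 0.2071]
orientation: [-0.021, 1.0, 0.0, -0.001]
contact_force: [0.7, -0.3, -0.9]
finger_gap: 0.316
gripper_force: 29.9
```

Emit:
{"op": "arm_command", "data": {
  "steps": [
    [255,[-14,38.5,0],0],
    [255,[-14,38.5,0],0],
    [255,[-2,23,0],0.5],
    [255,[0,0,20],0],
    [255,[0,0,38],0],
    [255,[0,0,38],0],
    [255,[0,0,38],0],
    [255,[0,0,22],0],
    [255,[0,0,10],0],
    [255,[0,0,0],0]
  ]
}}

```text
time_s: 12.63
position: [0.5664, 0.0752, 0.0394]
orientation: [-0.016, 1.0, -0.001, -0.003]
contact_force: [-0.5, -0.0, -0.1]
finger_gap: 0.32
gripper_force: 29.9
```

Run:
```python
from h import *
go(.57,.074,.033,91.9);o=arm.get_obs();print(o['time_s'],o['finger_gap'],o['contact_force'])
```

```text
at [0.5664 0.0752 0.0394] phi 91.9 zaxis [-0.006 -0.001 -1.   ] shift [-3.6 -1.3  6.4] rows 0.2 yaw -0.0 q1,q7 -0.43 1.61
12.6333 0.319837319569233 [-0.45560041 -0.0441134  -0.07597811]
```

Emit:
{"op": "arm_command", "data": {
  "steps": [
    [255,[-3,-1,4],0],
    [255,[0,0,3],0],
    [255,[0,0,0],0],
    [85,[0,0,0],0],
    [85,[0,0,0],0],
    [85,[0,0,0],0],
    [85,[0,0,-3],0],
    [85,[0,0,-5],0],
    [85,[0,0,-10],0],
    [85,[0,0,-30],0]
  ]
}}

```text
time_s: 13.47
position: [0.5696, 0.0746, 0.0816]
orientation: [-0.016, 1.0, -0.001, -0.003]
contact_force: [-0.3, -0.0, 1.2]
finger_gap: 0.665
gripper_force: 0.0
```

Emit:
{"op": "arm_command", "data": {
  "steps": [
    [85,[0,0,-40],0],
    [85,[0,0,-41],0],
    [85,[0,0,-41],0],
    [85,[0,0,-41],0],
    [85,[0,0,-41],0],
    [85,[0,0,-41],0],
    [85,[0,0,0],0],
    [85,[0,0,0],0]
  ]
}}

```text
time_s: 14.13
position: [0.573, 0.0746, 0.3321]
orientation: [-0.016, 1.0, 0.001, 0.003]
contact_force: [0.0, -0.2, -2.0]
finger_gap: 0.67
gripper_force: 0.0
```

Run:
```python
from h import *
p,d,c=shot('wrist','w3.png')
go(.73,.084,.33,91.9);o=arm.get_obs();print(o['time_s'],o['finger_gap'],o['contact_force'])
p,d,c=shot('top');P=cloud(d,c)
hsv=cv2.cvtColor(p,cv2.COLOR_RGB2HSV);H,S,V=[hsv[...,i].astype(int) for i in range(3)]
m=(H>100)&(H<125)&(P[...,0]>.63)&(P[...,0]<.74)&(abs(P[...,1]-.0)<.15)
for z0 in np.arange(.1,.29,.02):
    q=P[m&(abs(P[...,2]-z0)<.01)]
    if len(q)>10: print(z0.round(2),len(q),np.median(q[:,0]).round(4),q[:,0].min().round(3),q[:,0].max().round(3))
```

```text
at [0.572  0.0747 0.3298] phi 91.9 zaxis [ 0.002  0.001 -1.   ] shift [-1.582e+02  4.200e+00  1.000e-01] rows 3.8 yaw -0.0 q1,q7 -0.51 1.5
14.1833 0.6664195919568467 [-0.64694102 -0.2463271  -0.52034097]
0.1 74 0.6849 0.683 0.687
0.12 71 0.6836 0.682 0.686
0.14 83 0.683 0.681 0.685
0.16 85 0.6818 0.68 0.684
0.18 85 0.6809 0.679 0.683
0.2 98 0.6799 0.678 0.682
0.22 112 0.6788 0.677 0.682
0.24 134 0.6779 0.674 0.68
0.26 212 0.677 0.674 0.687
0.28 248 0.6796 0.673 0.686
```

View pics/w3.png

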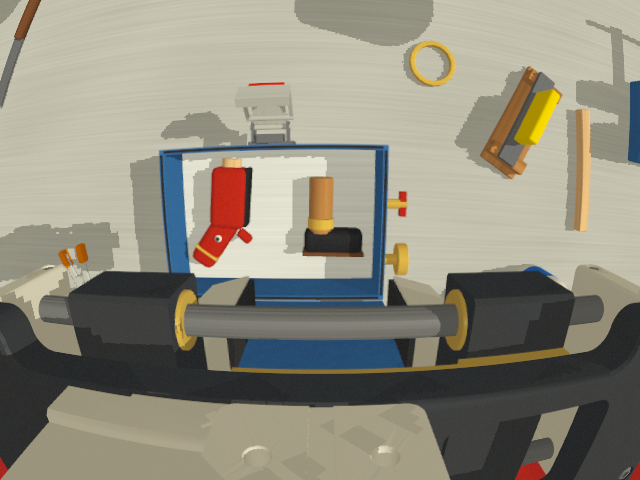

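The wrist view shows both pieces inside: horse at (225,210) and boot at (325,220). The lid stands at about 1.52 rad. I go behind the lid with closed fingers at chamber y = +60 mm.

Emit:
{"op": "arm_command", "data": {
  "steps": [
    [255,[-37,2,0],0],
    [255,[-38,2,0],0],
    [255,[-38,0,0],0],
    [255,[-38,0,0],0],
    [255,[0,0,10],0],
    [255,[0,0,40],0],
    [255,[0,0,30],0],
    [255,[0,0,0],0],
    [255,[0,0,0],0]
  ]
}}

```text
time_s: 14.98
position: [0.721, 0.0837, 0.2458]
orientation: [-0.016, 1.0, -0.0, -0.003]
contact_force: [-0.1, -0.4, 0.5]
finger_gap: 0.064
gripper_force: 0.0
```

Run:
```python
from h import *
go(.72,.084,.25,91.9);o=arm.get_obs();print(o['time_s'],o['finger_gap'],o['contact_force'])
```

```text
at [0.721  0.0837 0.2458] phi 91.9 zaxis [-0.006 -0.001 -1.   ] shift [ 1.   0.3 -4.2] rows 0.1 yaw -0.0 q1,q7 -0.4 1.58
14.9833 0.06409940394150158 [-0.07383064 -0.35814541  0.54070756]
```

Emit:
{"op": "arm_command", "data": {
  "steps": [
    [255,[13.5,0,-2],0],
    [255,[13.5,0,-2],0],
    [255,[16.5,0,2],0],
    [255,[16.5,0,2],0],
    [255,[15.5,0,5],0],
    [255,[15.5,0,5],0],
    [255,[14.5,0,8],0],
    [255,[14.5,0,8],0],
    [255,[12.5,0,10],0],
    [255,[12.5,0,11],0]
  ]
}}

```text
time_s: 15.82
position: [0.5796, 0.0791, 0.2049]
orientation: [-0.016, 1.0, 0.001, 0.003]
contact_force: [0.8, -0.1, 3.4]
finger_gap: 0.004
gripper_force: 1.5
```

Emit:
{"op": "arm_command", "data": {
  "steps": [
    [255,[10,0,13],0],
    [255,[10,0,13],0],
    [255,[7,0,15],0],
    [255,[7,0,15],0],
    [255,[3.5,0,12],0],
    [255,[3.5,0,12],0],
    [255,[2,0,12],0],
    [255,[2,0,12],0],
    [255,[0,0,2],0],
    [255,[0,0,0],0]
  ]
}}

```text
time_s: 16.65
position: [0.5338, 0.0776, 0.0965]
orientation: [-0.016, 1.0, 0.0, 0.001]
contact_force: [1.1, -0.4, 0.2]
finger_gap: 0.008
gripper_force: 0.0
```

Run:
```python
from h import *
go(.5295,.08,.095,91.9);o=arm.get_obs();print(o['time_s'],o['finger_gap'],o['contact_force'])
p,d,c=shot('scene','s2.png')
```

```text
at [0.5338 0.0776 0.0965] phi 91.9 zaxis [ 0.001  0.001 -1.   ] shift [4.2 2.5 1.5] rows 0.1 yaw -0.0 q1,q7 -0.49 1.57
16.65 0.007732951699267957 [ 1.08787642 -0.35590477  0.15874735]
```

View pics/s2.png

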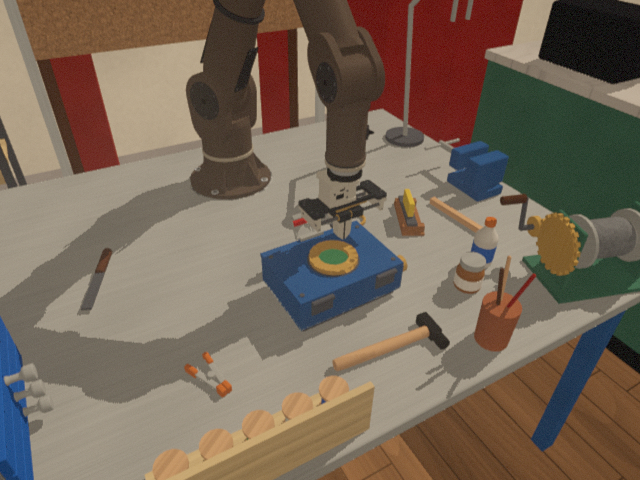

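The scene view shows the lid shut with the ring on top at (333,257). I press it a little, then go in front of the claw.

Emit:
{"op": "arm_command", "data": {
  "steps": [
    [255,[0,0,2],0],
    [255,[0,0,2],0],
    [255,[0,0,2],0],
    [255,[0,0,0],0]
  ]
}}

```text
time_s: 17.03
position: [0.5346, 0.0777, 0.0946]
orientation: [-0.016, 1.0, 0.002, 0.002]
contact_force: [-16.8, -2.0, 55.1]
finger_gap: -0.001
gripper_force: 27.7
```

Emit:
{"op": "arm_command", "data": {
  "steps": [
    [255,[0,0,-30],0],
    [255,[0,0,-40],0],
    [255,[0,0,-34],0],
    [255,[35,-15,0],0],
    [255,[35,-15,0],0],
    [255,[35,-15,0],0],
    [255,[37,-15,0],0],
    [255,[0,0,10],0],
    [255,[0,0,0],0],
    [255,[0,0,0],0]
  ]
}}

```text
time_s: 17.87
position: [0.3937, 0.0131, 0.1843]
orientation: [-0.016, 1.0, 0.0, 0.001]
contact_force: [-0.2, 1.3, -0.6]
finger_gap: 0.005
gripper_force: 0.0
```

Run:
```python
from h import *
go(.392,.013,.124,91.9);o=arm.get_obs();print(o['time_s'],o['contact_force'])
p,d,c=shot('top','t3.png');P=cloud(d,c);np.savez('top3.npz',p=p,d=d,**c)
hsv=cv2.cvtColor(p,cv2.COLOR_RGB2HSV);H,S,V=[hsv[...,i].astype(int) for i in range(3)]
blue=(H>100)&(H<125)&(S>100)&(P[...,2]>.085)&(P[...,2]<.105)&(P[...,0]>.48)&(P[...,0]<.72)&(abs(P[...,1])<.17)
q=P[blue];print('lid',len(q),rect(q));A=np.c_[q[:,:2],np.ones(len(q))];print(np.linalg.lstsq(A,q[:,2],rcond=None)[0].round(4),np.median(q[:,2]))
```

```text
at [0.3937 0.0131 0.1843] phi 91.9 zaxis [ 0.002  0.001 -1.   ] shift [ 1.8 -0.1 60.3] rows 1.4 yaw -0.0 q1,q7 -0.54 1.5
17.8667 [-0.18437702  1.33531815 -0.60677368]
lid 6022 (array([589.3,  19.6]), array([185.9, 258.6]), 1.8)
[0.0003 0.0007 0.0956] 0.0958345777996763
```

View pics/t3.png

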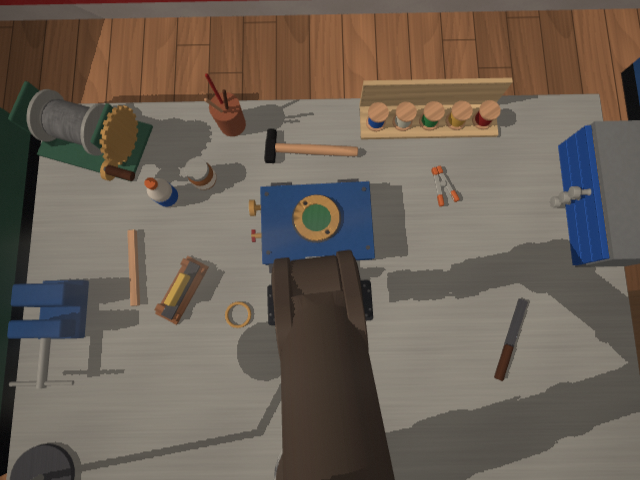

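The top view shows the lid flush and shut, flat at 0.096, with the ring holes visible. This refines the chamber centre to (0.592, 0.0197). I push the claw back.

Emit:
{"op": "arm_command", "data": {
  "steps": [
    [255,[0,0,30],0],
    [255,[0,0,30],0],
    [255,[-20,0,0],0],
    [255,[-15,0,0],0],
    [255,[-8,0,0],0],
    [255,[-8,0,0],0],
    [255,[-8,0,0],0],
    [255,[-8,0,0],0],
    [255,[-7,0,0],0],
    [255,[0,0,0],0]
  ]
}}

```text
time_s: 18.75
position: [0.4692, 0.0157, 0.1237]
orientation: [-0.017, 1.0, -0.0, 0.001]
contact_force: [0.6, -0.1, 0.4]
finger_gap: 0.005
gripper_force: 0.0
```

Run:
```python
from h import *
go(.469,.016,.124,91.9);o=arm.get_obs();print(o['time_s'],o['contact_force'])
p,d,c=shot('scene');P=cloud(d,c)
m=(P[...,0]>.42)&(P[...,0]<.53)&(abs(P[...,1]-.016)<.045)&(P[...,2]>.099)&(P[...,2]<.3)
v,u=np.nonzero(m);print(u.min(),u.max(),v.min(),v.max())
cv2.imwrite('pics/s4.png',cv2.resize(p[190:300,250:390],None,fx=5,fy=5,interpolation=3)[:,:,::-1])
```

```text
at [0.4692 0.0157 0.1237] phi 91.9 zaxis [ 0.002 -0.    -1.   ] shift [ 0.1  0.3 -0.3] rows 0.0 yaw 0.0 q1,q7 -0.46 1.64
18.75 [ 0.61017578 -0.08578076  0.42848935]
280 329 150 241
```

View pics/s4.png

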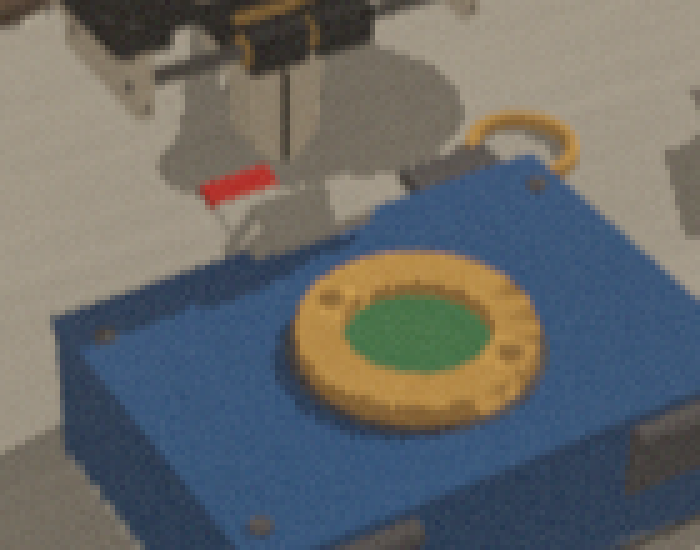

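The scene crop shows the claw plate fallen back onto the lid's front edge at (290,210), with the lever's red tip still up at (240,185). I verify this with depth after moving the finger a little forward.

Emit:
{"op": "arm_command", "data": {
  "steps": [
    [255,[12,0,0],0],
    [255,[0,0,0],0],
    [255,[0,0,0],0]
  ]
}}

```text
time_s: 19.05
position: [0.4542, 0.015, 0.1233]
orientation: [-0.016, 1.0, 0.0, -0.0]
contact_force: [0.4, 0.5, 0.2]
finger_gap: 0.003
gripper_force: 0.0
```

Run:
```python
from h import *
go(.592-.1344,.0155,.109,91.9)
p,d,c=shot('scene');P=cloud(d,c)
X=P-np.array([.592,.0197,0]);ca,sa=np.cos(.0315),np.sin(.0315)
C=np.stack([ca*X[...,0]+sa*X[...,1],-sa*X[...,0]+ca*X[...,1],X[...,2]],-1)
hsv=cv2.cvtColor(p,cv2.COLOR_RGB2HSV)
m=(hsv[...,1]<50)&(abs(C[...,1])<.03)&(C[...,0]>-.17)&(C[...,0]<-.05)&(C[...,2]>.075)&(C[...,2]<.15)
q=C[m]
for x in np.arange(-.16,-.06,.005):
    s=q[abs(q[:,0]-x)<.0025]
    if len(s): print(x.round(3),len(s),np.percentile(s[:,2],[5,50,95]).round(3),np.percentile(s[:,1],[5,95]).round(3))
```

```text
at [0.4542 0.015  0.1233] phi 91.9 zaxis [-0.001  0.    -1.   ] shift [-3.4  0.4 14.3] rows 0.4 yaw -0.0 q1,q7 -0.47 1.64
-0.15 7 [0.078 0.079 0.08 ] [-0.014  0.016]
-0.145 21 [0.077 0.079 0.081] [-0.019  0.014]
-0.14 20 [0.076 0.079 0.081] [-0.018  0.011]
-0.135 16 [0.078 0.079 0.081] [-0.019  0.011]
-0.13 6 [0.076 0.078 0.079] [-0.019 -0.013]
-0.125 7 [0.075 0.125 0.14 ] [-0.024 -0.002]
-0.12 3 [0.076 0.076 0.077] [-0.028 -0.021]
-0.115 3 [0.08  0.08  0.083] [-0.027 -0.021]
-0.11 1 [0.087 0.087 0.087] [-0.028 -0.028]
-0.105 3 [0.094 0.094 0.095] [-0.03  -0.027]
-0.1 1 [0.101 0.101 0.101] [-0.029 -0.029]
-0.095 8 [0.102 0.108 0.112] [-0.028  0.023]
-0.09 49 [0.103 0.112 0.115] [-0.027  0.02 ]
-0.085 53 [0.098 0.11  0.114] [-0.027  0.017]
-0.08 51 [0.104 0.108 0.111] [-0.026  0.022]
-0.075 62 [0.095 0.105 0.109] [-0.027  0.021]
-0.07 35 [0.099 0.104 0.108] [-0.022  0.019]
-0.065 5 [0.093 0.093 0.095] [-0.003  0.022]
```

Depth confirms the claw is hooked: the plate runs from -92 to -68 mm and the lip is behind the bar at z ≈ 93 mm. The lever is about horizontal, q ≈ 0.7. I press the lever down.

Emit:
{"op": "arm_command", "data": {
  "steps": [
    [255,[6,0,15],0],
    [255,[6,0,15],0],
    [255,[3,0,12],0],
    [255,[2,0,7],0],
    [255,[5,0,6],0],
    [255,[4,0,6],0],
    [255,[-2,0,5],0],
    [255,[-2,0,4],0],
    [255,[0,0,0],0]
  ]
}}

```text
time_s: 19.85
position: [0.4323, 0.0142, 0.0526]
orientation: [-0.016, 1.0, -0.0, -0.001]
contact_force: [-1.0, 0.6, 0.1]
finger_gap: 0.003
gripper_force: 0.4
```

Emit:
{"op": "arm_command", "data": {
  "steps": [
    [255,[-6,0,0],0],
    [255,[-6,0,0],0],
    [255,[-6,0,0],0],
    [255,[-4,0,0],0],
    [255,[-4,0,0],0],
    [255,[0,0,0],0]
  ]
}}

```text
time_s: 20.35
position: [0.4597, 0.0151, 0.0533]
orientation: [-0.016, 1.0, -0.0, 0.0]
contact_force: [-2.3, -0.2, -0.5]
finger_gap: 0.003
gripper_force: 1.0
```

```bash
cat > lev.py <<'E'
from h import *
go(.592-.1267,.0155,.053,91.9);print(arm.get_obs()['contact_force'].round(1) if hasattr(arm.get_obs()['contact_force'],'round') else arm.get_obs()['contact_force'])
ca,sa=np.cos(.0315),np.sin(.0315)
for n in ['scene','top']:
    p,d,c=shot(n);P=cloud(d,c)
    X=P-np.array([.592,.0197,0])
    C=np.stack([ca*X[...,0]+sa*X[...,1],-sa*X[...,0]+ca*X[...,1],X[...,2]],-1)
    hsv=cv2.cvtColor(p,cv2.COLOR_RGB2HSV)
    m=(abs(C[...,1])<.03)&(C[...,0]>-.19)&(C[...,0]<-.05)&(C[...,2]>.01)&(C[...,2]<.15)
    r=m&((hsv[...,0]<6)|(hsv[...,0]>174))&(hsv[...,1]>140)
    print(n,'red',r.sum(),C[r].mean(0).round(3) if r.sum() else '')
    q=C[m&(hsv[...,1]<50)&(C[...,2]>.09)]
    for x in np.arange(-.13,-.06,.01):
        s=q[abs(q[:,0]-x)<.005]
        if len(s): print(x.round(3),len(s),np.percentile(s[:,2],[5,50,95]).round(3))
E
python3 lev.py
```

```text
at [0.4597 0.0151 0.0533] phi 91.9 zaxis [ 0. -0. -1.] shift [-5.6  0.2  0.3] rows 0.1 yaw -0.0 q1,q7 -0.41 1.71
[-2.3 -0.2 -0.5]
scene red 0 
-0.13 2 [0.099 0.113 0.126]
-0.12 2 [0.09  0.091 0.091]
-0.11 16 [0.14  0.142 0.144]
-0.1 150 [0.105 0.135 0.144]
-0.09 116 [0.103 0.107 0.141]
-0.08 108 [0.097 0.104 0.107]
-0.07 8 [0.093 0.101 0.108]
-0.06 8 [0.093 0.094 0.096]
top red 0
```

Emit:
{"op": "arm_command", "data": {
  "steps": [
    [255,[-3,0,0],0],
    [255,[-3,0,0],0],
    [255,[-2,0,0],0],
    [255,[0,0,0],0]
  ]
}}

```text
time_s: 20.78
position: [0.4642, 0.0152, 0.0528]
orientation: [-0.016, 1.0, 0.0, -0.003]
contact_force: [-10.1, 0.0, 4.4]
finger_gap: 0.001
gripper_force: 5.6
```

Emit:
{"op": "arm_command", "data": {
  "steps": [
    [255,[-2,0,0],0],
    [255,[0,0,0],0]
  ]
}}

```text
time_s: 20.95
position: [0.4644, 0.0153, 0.0526]
orientation: [-0.016, 1.0, 0.0, -0.004]
contact_force: [-15.6, 0.4, 11.2]
finger_gap: 0.004
gripper_force: 8.9
```

Emit:
{"op": "arm_command", "data": {
  "steps": [
    [255,[-1,0,0],0],
    [255,[0,0,0],0]
  ]
}}

```text
time_s: 21.12
position: [0.4645, 0.0153, 0.0526]
orientation: [-0.016, 1.0, 0.0, -0.005]
contact_force: [-18.2, -0.1, 13.6]
finger_gap: 0.007
gripper_force: 10.5
```

Emit:
{"op": "arm_command", "data": {
  "steps": [
    [255,[10,0,0],0],
    [255,[30,0,0],0],
    [255,[10,0,-35],0],
    [0,[0,20,-38],0],
    [0,[0,35,-15],0],
    [0,[0,41,0],0],
    [0,[0,41,0],0],
    [0,[0,41,0],0],
    [0,[0,0,0],0],
    [0,[0,0,0],0]
  ]
}}

```text
time_s: 21.95
position: [0.4149, 0.1942, 0.1407]
orientation: [-0.019, 1.0, 0.001, 0.001]
contact_force: [0.9, -0.6, -0.2]
finger_gap: 0.461
gripper_force: 0.0
```

```bash
python3 lev.py
python3 - <<'E'
from h import *
p,d,c=shot('top');P=cloud(d,c);np.savez('top5.npz',p=p,d=d,**c)
A=cv2.resize(p[180:300,250:390],None,fx=5,fy=5,interpolation=3);cv2.imwrite('pics/t5.png',A[:,:,::-1])
w,_,wc=shot('wrist','w5.png')
hsv=cv2.cvtColor(p,cv2.COLOR_RGB2HSV);H,S,V=[hsv[...,i].astype(int) for i in range(3)]
for nm,lo,hi,m in [('grip',.07,.085,(H>15)&(H<35)&(S>110)),('bar',.028,.04,S<80),('blocks',.018,.03,(H<20)&(S>80))]:
    for k in blob(P,m,lo,hi,(.35,.55,.25,.46))[:3]: print(nm,k.sum(),rect(P[k]),P[k].mean(0).round(3))
E
```

```text
at [0.4149 0.1942 0.1407] phi 92.2 zaxis [ 0.002  0.002 -1.   ] shift [ -43.4 -180.6   87.5] rows 4.9 yaw 0.3 q1,q7 -0.83 1.19
[ 0.9 -0.6 -0.2]
scene red 0 
-0.1 35 [0.097 0.107 0.109]
-0.09 73 [0.099 0.107 0.109]
-0.08 108 [0.097 0.105 0.108]
-0.07 14 [0.092 0.103 0.107]
-0.06 7 [0.093 0.095 0.096]
top red 20 [-0.125  0.003  0.026]
-0.1 69 [0.094 0.108 0.111]
-0.09 115 [0.104 0.108 0.111]
-0.08 84 [0.105 0.107 0.11 ]
```

View pics/t5.png

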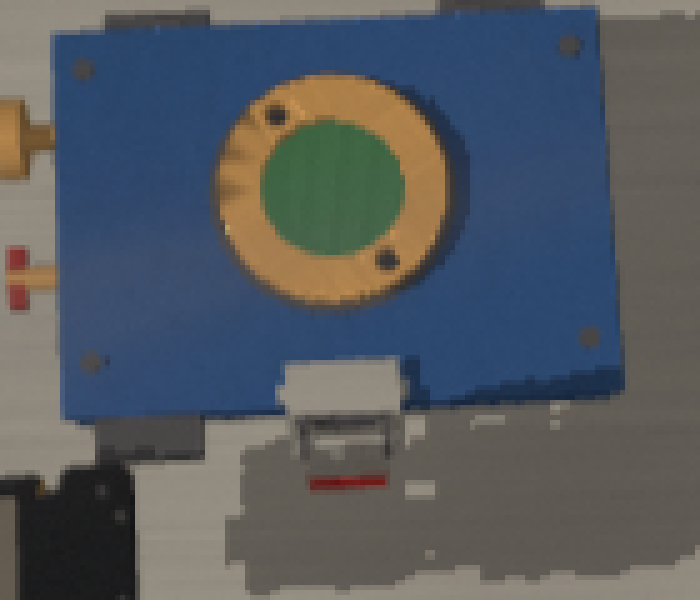

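View pics/w5.png

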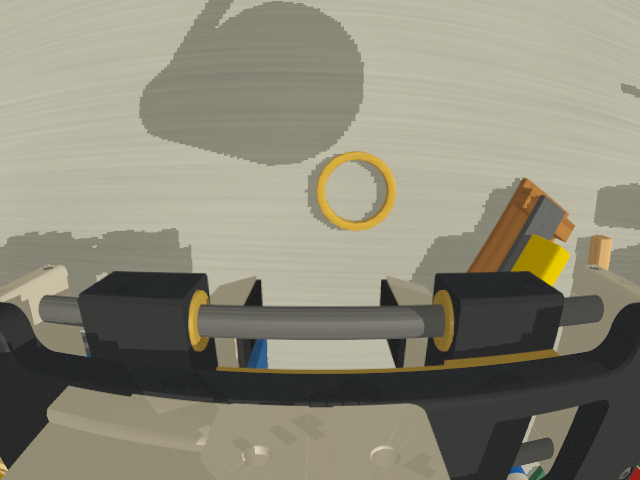

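Top crop: the claw plate is on the keeper, the red lever tip is down against the front, and the ring holes are at (276,115) and (387,260). Wrist: the spanner is at (530,245), and the curtain ring at (357,190) is in between, so I keep high over it. Next I measure the spanner and the ring holes.

Run:
```python
from h import *
z=np.load('top0.npz');p=z['p'];P=cloud(z['d'],z)
hsv=cv2.cvtColor(p,cv2.COLOR_RGB2HSV);H,S,V=[hsv[...,i].astype(int) for i in range(3)]
bx=(.35,.55,.25,.46);a=np.ones(H.shape,bool)
for nm,lo,hi,m in [('gripz',.068,.09,a),('bar',.029,.040,S<90),('blocks',.018,.029,S>60)]:
    for k in blob(P,m,lo,hi,bx)[:3]: print(nm,k.sum(),rect(P[k]),P[k].mean(0).round(3))
def ray(c,u,v,zz):
    R=np.array(c['R']);t=np.array(c['t']);C=-R.T@t;r=R.T@np.array([(u-c['cx'])/c['fx'],(v-c['cy'])/c['fy'],1]);return C+r*(zz-C[2])/r[2]
z=np.load('top5.npz');p=z['p'];g=p[180:300,250:390].max(2)
# dark blobs within ring
hsv=cv2.cvtColor(p,cv2.COLOR_RGB2HSV);c=z
P=cloud(z['d'],z)
br=(hsv[...,0]>10)&(hsv[...,0]<25)&(hsv[...,1]>80)&(P[...,2]>.1);v,u=np.nonzero(br&(np.abs(P[...,0]-.597)<.07)&(abs(P[...,1]-.02)<.07))
q=np.c_[u,v].astype(np.float32);h=cv2.convexHull(q)
W=np.array([ray(c,x,y,.108)[:2]*1e3 for x,y in h[:,0]],np.float32);e=cv2.fitEllipse(W);print('ring',e)
hh=[]
for cu,cv_ in [(305.2,203),(327.4,232)]:
    s=p[int(cv_)-4:int(cv_)+5,int(cu)-4:int(cu)+5].max(2).astype(float);w=np.clip(s.max()*.75-s,0,None)
    # keep only dark, non green
    yy,xx=np.mgrid[0:9,0:9];w=w*((yy-4)**2+(xx-4)**2<=9);u0=(w*xx).sum()/w.sum()+int(cu)-4;v0=(w*yy).sum()/w.sum()+int(cv_)-4
    for zz in (.108,.102): print(u0,v0,zz,ray(c,u0,v0,zz).round(4))
    hh.append(ray(c,u0,v0,.105))
d=hh[0]-hh[1];print('centre',(hh[0]+hh[1])/2,'sep',np.linalg.norm(d),'ang',np.degrees(np.arctan2(d[1],d[0])))
go(.443,.355,.16,61.7)
```

```text
gripz 259 (array([441.1, 351.6]), array([17.5, 78.9]), 62.3) [0.441 0.351 0.075]
bar 404 (array([441.2, 351.6]), array([ 29.4, 143.4]), 63.1) [0.441 0.348 0.034]
blocks 64 (array([398.2, 403.2]), array([19.9, 18.2]), 62.2) [0.399 0.404 0.026]
blocks 47 (array([508.9, 347. ]), array([17.4, 16.3]), 62.0) [0.509 0.347 0.025]
blocks 42 (array([487.3, 305.9]), array([12.8, 17.8]), 65.6) [0.487 0.306 0.025]
ring ((596.67431640625, 19.898208618164062), (105.28359985351562, 107.42811584472656), 88.55111694335938)
304.80824544582936 202.6476510067114 0.108 [0.6308 0.0452 0.108 ]
304.80824544582936 202.6476510067114 0.102 [0.6324 0.0455 0.102 ]
327.0040626813697 231.5893789901335 0.108 [ 0.5611 -0.0049  0.108 ]
327.0040626813697 231.5893789901335 0.102 [ 0.5623 -0.005   0.102 ]
centre [0.59668686 0.02021458 0.105     ] sep 0.08609169135852356 ang 35.72785608589368
at [0.4146 0.1897 0.1403] phi 91.7 zaxis [ 0.001 -0.    -1.   ] shift [-33.4 164.4 -19.7] rows 4.0 yaw 30.0 q1,q7 -0.82 1.19
```

Ring centre is (0.5967, 0.020) with the hole axis at 35.7° and a separation of 86.1 mm, which is right. Spanner centre is (0.4411, 0.3516) with the bar at -27.4°. I go over the spanner.

Emit:
{"op": "arm_command", "data": {
  "steps": [
    [60,[-7.8,40.2,0],0],
    [60,[-7.8,40.2,0],0],
    [60,[-7.8,40.2,0],0],
    [60,[-7.8,40.2,0],0],
    [60,[0,0,0],7.1],
    [60,[0,0,0],7.1],
    [60,[0,0,0],7.1],
    [60,[0,0,0],7.1],
    [60,[0,0,0],0.7],
    [60,[0,0,0],0]
  ]
}}

```text
time_s: 22.98
position: [0.4406, 0.3518, 0.1402]
orientation: [0.235, 0.972, -0.0, 0.0]
contact_force: [-0.5, 0.0, 0.1]
finger_gap: 0.763
gripper_force: 0.0
```

Run:
```python
from h import *
go(.4411,.3516,.039,62.5);o=arm.get_obs();print(o['finger_gap'])
```

```text
at [0.4406 0.3518 0.1402] phi 62.8 zaxis [ 0. -0. -1.] shift [-5.000e-01  1.000e-01  1.012e+02] rows 2.4 yaw 0.3 q1,q7 -1.08 0.55
0.7625806617769284
```

Emit:
{"op": "arm_command", "data": {
  "steps": [
    [60,[-0.5,0,30],0.3],
    [60,[0,0,38],0],
    [60,[0,0,20],0],
    [60,[0,0,10],0],
    [60,[0,0,3],0],
    [60,[0,0,0],0],
    [60,[0,0,0],0]
  ]
}}

```text
time_s: 23.57
position: [0.4414, 0.353, 0.0404]
orientation: [0.238, 0.971, 0.001, 0.0]
contact_force: [0.1, -0.3, 1.2]
finger_gap: 0.766
gripper_force: 0.0
```

Emit:
{"op": "arm_command", "data": {
  "steps": [
    [255,[0,0,0],0],
    [255,[0,0,0],0],
    [255,[0,0,0],0],
    [255,[0,0,0],0],
    [255,[0,0,0],0],
    [255,[0,0,0],0],
    [255,[0,0,0],0],
    [255,[0,0,0],0],
    [255,[0,0,0],0],
    [255,[0,0,0],0]
  ]
}}

```text
time_s: 24.4
position: [0.4403, 0.3524, 0.0391]
orientation: [0.238, 0.971, -0.0, -0.0]
contact_force: [-0.9, -0.1, 1.0]
finger_gap: 0.171
gripper_force: 30.0
```

Run:
```python
from h import *
go(.4411,.3516,.039,62.5);o=arm.get_obs();print(o['finger_gap']*92,o['gripper_force'],o['contact_force'])
```

```text
at [0.4403 0.3524 0.0391] phi 62.5 zaxis [-0. -0. -1.] shift [-1.1 -0.4  0.1] rows 0.0 yaw -0.0 q1,q7 -1.03 0.62
15.699904029031535 29.964520633220673 [-0.8855941  -0.12720674  0.9920454 ]
```

Emit:
{"op": "arm_command", "data": {
  "steps": [
    [255,[0,0,-10],0],
    [255,[0,0,-25],0],
    [255,[0,0,-38],0],
    [255,[0,0,-38],0],
    [255,[0,0,-38],0],
    [255,[0,0,0],0]
  ]
}}

```text
time_s: 24.9
position: [0.4438, 0.3545, 0.1959]
orientation: [0.238, 0.971, 0.005, 0.003]
contact_force: [1.6, 0.6, -2.9]
finger_gap: 0.174
gripper_force: 30.0
```

Emit:
{"op": "arm_command", "data": {
  "steps": [
    [255,[-29.2,-22.4,0],0],
    [255,[-29.2,-22.4,0],0],
    [255,[-29.2,-22.4,0],0],
    [255,[-29.2,-22.4,0],0],
    [255,[-29.2,-22.4,0],0],
    [255,[-29.2,-22.4,0],0],
    [255,[-29.2,-22.4,0],0],
    [255,[-29.2,-22.4,0],0],
    [255,[-29.2,-22.4,0],0],
    [255,[-29.2,-22.4,0],0]
  ]
}}

```text
time_s: 25.73
position: [0.596, 0.0173, 0.1882]
orientation: [0.238, 0.971, 0.0, -0.0]
contact_force: [-0.0, 0.8, -2.3]
finger_gap: 0.173
gripper_force: 30.0
```

Emit:
{"op": "arm_command", "data": {
  "steps": [
    [255,[0,0,0],-7],
    [255,[0,0,0],-7],
    [255,[0,0,0],-7],
    [255,[0,0,0],-7],
    [255,[0,0,0],-7],
    [255,[0,0,0],-7],
    [255,[0,0,0],-7],
    [255,[0,0,0],-7],
    [255,[0,0,0],-7],
    [255,[0,0,0],0]
  ]
}}

```text
time_s: 26.57
position: [0.5955, 0.0187, 0.1882]
orientation: [-0.307, 0.952, 0.0, -0.0]
contact_force: [0.1, 0.0, -3.2]
finger_gap: 0.174
gripper_force: 30.0
```

Run:
```python
from h import *
go(.5958,.0194,.132,125.7);o=arm.get_obs();print(o['time_s'],o['finger_gap']*92,o['contact_force'])
```

```text
at [0.5955 0.0187 0.1882] phi 125.8 zaxis [-0. -0. -1.] shift [-0.6  0.4 56.2] rows 1.3 yaw 0.1 q1,q7 -0.3 2.19
26.5667 16.029614118585098 [ 0.05071621  0.00823425 -3.2445748 ]
```

Emit:
{"op": "arm_command", "data": {
  "steps": [
    [255,[-0.6,0.4,30],0],
    [255,[0,0,25],0],
    [255,[0,0,5],0],
    [255,[0,0,3],0],
    [255,[0,0,3],0],
    [255,[0,0,0],0],
    [255,[0,0,0],0]
  ]
}}

```text
time_s: 27.15
position: [0.5965, 0.0197, 0.1231]
orientation: [-0.304, 0.953, -0.0, 0.0]
contact_force: [0.1, -0.8, -2.2]
finger_gap: 0.174
gripper_force: 30.0
```

Run:
```python
from h import *
go(.5958,.0194,.114,125.7);o=arm.get_obs();print(o['time_s'],o['contact_force'],o['torque'])
```

```text
at [0.5965 0.0197 0.1231] phi 125.4 zaxis [ 0.001  0.    -1.   ] shift [0.8 0.1 9.1] rows 0.2 yaw -0.3 q1,q7 -0.29 2.2
27.15 [ 0.12620346 -0.81324703 -2.23019226] [0.1231786  0.00447466 0.05710642]
```

No contact yet, so the pins are entering. I continue down.

Emit:
{"op": "arm_command", "data": {
  "steps": [
    [255,[0.6,0,3],-0.2],
    [255,[0,0,3],0],
    [255,[0,0,2],0],
    [255,[0,0,0],0],
    [255,[0,0,0],0]
  ]
}}

```text
time_s: 27.57
position: [0.5979, 0.0204, 0.1191]
orientation: [-0.306, 0.952, 0.0, 0.003]
contact_force: [-9.7, 2.1, 33.3]
finger_gap: 0.17
gripper_force: 30.0
```

Run:
```python
from h import *
go(.5958,.0194,.114,125.7);o=arm.get_obs();print(o['time_s'],o['contact_force'],o['torque'])
p,d,c=shot('scene','s6.png');cv2.imwrite('pics/s6.png',cv2.resize(p[180:300,250:410],None,fx=5,fy=5,interpolation=3)[:,:,::-1])
```

```text
at [0.5979 0.0204 0.1191] phi 125.7 zaxis [ 0.006  0.003 -1.   ] shift [2.3 0.4 5.1] rows 0.1 yaw -0.0 q1,q7 -0.28 2.21
27.5667 [-9.6634012   2.06198964 33.30137278] [0.69174532 2.21431824 0.09593852]
```

View pics/s6.png

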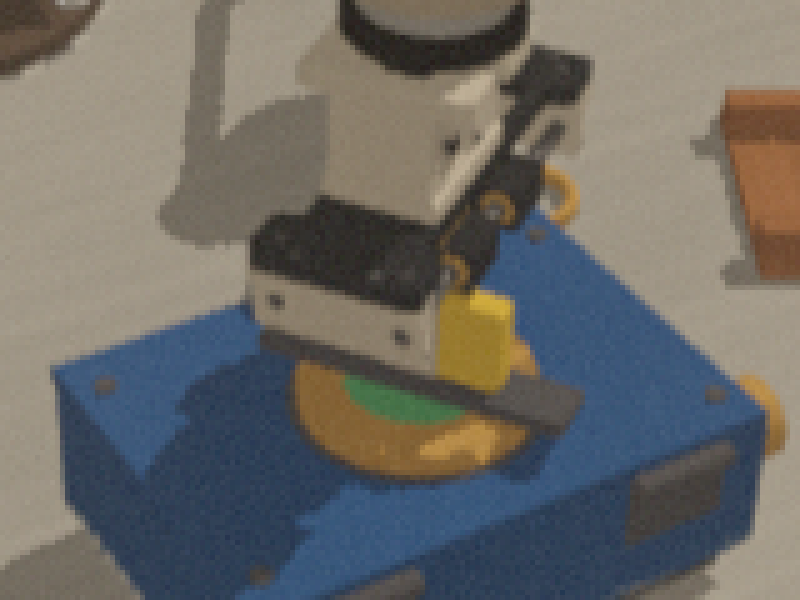

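The scene crop shows the bar just above the ring along the hole axis, but it is blocked about 5 mm high at 33 N. I back off and correct.

Emit:
{"op": "arm_command", "data": {
  "steps": [
    [255,[0,0,-3],0],
    [255,[0,0,-1],0],
    [255,[0,0,0],0],
    [255,[0,0,0],0]
  ]
}}

```text
time_s: 27.95
position: [0.5963, 0.0193, 0.1193]
orientation: [-0.306, 0.952, -0.0, 0.001]
contact_force: [-3.2, -1.0, 11.7]
finger_gap: 0.176
gripper_force: 30.0
```

Run:
```python
from h import *
go(.5958,.0194,.114,125.7);o=arm.get_obs();print(o['time_s'],o['contact_force'],o['torque'])
p,d,c=shot('scene');P=cloud(d,c)
hsv=cv2.cvtColor(p,cv2.COLOR_RGB2HSV);H,S,V=[hsv[...,i].astype(int) for i in range(3)]
sub=np.zeros(H.shape,bool);sub[180:300,250:410]=1
# bar: dark, low sat on z 0.11-0.135
for nm,m,lo,hi in [('bar',(S<90)&(V<110)&sub,.112,.14),('grip',(H>22)&(H<33)&(S>150)&sub,.12,.2)]:
    for k in blob(P,m,lo,hi,(.5,.72,-.08,.12))[:2]:
        q=P[k];print(nm,k.sum(),rect(q),q.mean(0).round(4),np.percentile(q[:,2],[2,50,98]).round(4)); 
        if nm=='bar':
            A=np.c_[q[:,:2]-q[:,:2].mean(0),np.ones(len(q))];print(np.linalg.lstsq(A,q[:,2],rcond=None)[0].round(4)); 
            e=np.array([np.cos(np.radians(35.7)),np.sin(np.radians(35.7))]);t=(q[:,:2]-[.5967,.02])@e;n=(q[:,:2]-[.5967,.02])@[-e[1],e[0]]
            print('along',t.min(),t.max(),'across',n.min(),n.max())
```

```text
at [0.5963 0.0193 0.1193] phi 125.7 zaxis [ 0.002  0.    -1.   ] shift [0.4 0.3 5.3] rows 0.1 yaw -0.0 q1,q7 -0.29 2.21
27.95 [-3.22957224 -0.95375343 11.70400668] [ 0.39262077  0.4127525  -0.00288768]
bar 321 (array([600.3,  13. ]), array([144. ,  31.5]), 40.3) [0.6141 0.0214 0.1152] [0.1122 0.1152 0.1181]
[ 0.0076 -0.0042  0.1152]
along -0.07334088394905235 0.07080409073073113 across -0.020190518320410855 0.01339072681397209
```

I had the offset wrong: the bar underside sits at z = 25 mm on the saddle, so TCP minus 14 mm is the underside. The bar is therefore already seated on the ring with the pins fully in. I relieve the pressure, hold, then turn clockwise.

Emit:
{"op": "arm_command", "data": {
  "steps": [
    [255,[0,0,-2],0],
    [255,[0,0,0],0],
    [255,[0,0,0],0],
    [255,[0,0,0],0]
  ]
}}

```text
time_s: 28.33
position: [0.5959, 0.0194, 0.12]
orientation: [-0.306, 0.952, -0.0, 0.0]
contact_force: [2.0, 0.0, -1.8]
finger_gap: 0.176
gripper_force: 30.0
```

Emit:
{"op": "arm_command", "data": {
  "steps": [
    [255,[0,0,0],3],
    [255,[0,0,0],5],
    [255,[0,0,0],5],
    [255,[0,0,0],5],
    [255,[0,0,0],5],
    [255,[0,0,0],5],
    [255,[0,0,0],5],
    [255,[0,0,0],5],
    [255,[0,0,0],0]
  ]
}}

```text
time_s: 29.08
position: [0.5961, 0.0192, 0.12]
orientation: [0.022, 1.0, -0.0, 0.0]
contact_force: [2.9, -0.1, -2.2]
finger_gap: 0.175
gripper_force: 30.0
```

Run:
```python
from h import *
go(.5958,.0194,.122,60);o=arm.get_obs();print(o['time_s'],o['contact_force'],o['torque'])
```

```text
at [0.5961 0.0192 0.12  ] phi 87.4 zaxis [ 0.001 -0.001 -1.   ] shift [ 0.3  0.2 -2. ] rows 0.0 yaw 27.4 q1,q7 -0.41 1.65
29.0833 [ 2.86344503 -0.11490141 -2.19712333] [-0.03310975 -0.730044   -0.09952654]
```

Emit:
{"op": "arm_command", "data": {
  "steps": [
    [255,[0,0,0],5],
    [255,[0,0,0],5],
    [255,[0,0,0],4],
    [255,[0,0,0],0]
  ]
}}

```text
time_s: 29.42
position: [0.596, 0.0192, 0.1201]
orientation: [0.142, 0.99, -0.0, 0.0]
contact_force: [3.3, -0.4, -3.0]
finger_gap: 0.174
gripper_force: 30.0
```

Run:
```python
from h import *
go(.5958,.0194,.122,60);o=arm.get_obs();print(o['time_s'],o['contact_force'],o['torque'])
```

```text
at [0.596  0.0192 0.1201] phi 73.7 zaxis [ 0.001 -0.001 -1.   ] shift [ 0.3  0.1 -1.9] rows 0.0 yaw 13.7 q1,q7 -0.45 1.45
29.4167 [ 3.30259281 -0.37698203 -2.98376737] [-0.20250277 -0.80883658 -0.02349597]
```

Emit:
{"op": "arm_command", "data": {
  "steps": [
    [255,[0,0,0],4],
    [255,[0,0,0],3],
    [255,[0,0,0],0]
  ]
}}

```text
time_s: 29.67
position: [0.596, 0.0192, 0.1201]
orientation: [0.201, 0.98, -0.0, 0.0]
contact_force: [4.1, -0.5, -3.6]
finger_gap: 0.168
gripper_force: 30.0
```

Run:
```python
from h import *
go(.5958,.0194,.122,60);o=arm.get_obs();print(o['time_s'],o['contact_force'],o['torque'])
```

```text
at [0.596  0.0192 0.1201] phi 66.8 zaxis [ 0.001 -0.    -1.   ] shift [ 0.3  0.1 -1.9] rows 0.0 yaw 6.8 q1,q7 -0.47 1.35
29.6667 [ 4.05340569 -0.54584031 -3.62360724] [-0.14693657 -0.9417739   0.03434546]
```

Emit:
{"op": "arm_command", "data": {
  "steps": [
    [255,[0,0,0],4],
    [255,[0,0,0],4],
    [255,[0,0,0],0]
  ]
}}

```text
time_s: 29.92
position: [0.596, 0.0191, 0.1202]
orientation: [0.269, 0.963, -0.0, 0.0]
contact_force: [3.5, -1.2, -3.1]
finger_gap: 0.174
gripper_force: 30.0
```

Emit:
{"op": "arm_command", "data": {
  "steps": [
    [255,[0,0,0],4],
    [255,[0,0,0],3],
    [255,[0,0,0],0]
  ]
}}

```text
time_s: 30.17
position: [0.5963, 0.0191, 0.1203]
orientation: [0.327, 0.945, -0.0, 0.001]
contact_force: [5.2, -0.8, -3.7]
finger_gap: 0.173
gripper_force: 30.2
```

Run:
```python
from h import *
go(.5958,.0194,.122,60);o=arm.get_obs();print(o['time_s'],o['contact_force'],o['torque'],o['finger_gap']*92)
p,d,c=shot('scene','s7.png');cv2.imwrite('pics/s7.png',cv2.resize(p[180:300,250:410],None,fx=5,fy=5,interpolation=3)[:,:,::-1])
```

```text
at [0.5963 0.0191 0.1203] phi 51.9 zaxis [ 0.001 -0.001 -1.   ] shift [ 0.6 -0.1 -1.7] rows 0.0 yaw -8.1 q1,q7 -0.52 1.13
30.1667 [ 5.17089541 -0.76369213 -3.65683349] [-0.21086893 -1.30060897  0.60518702] 15.930175961035978
```

View pics/s7.png

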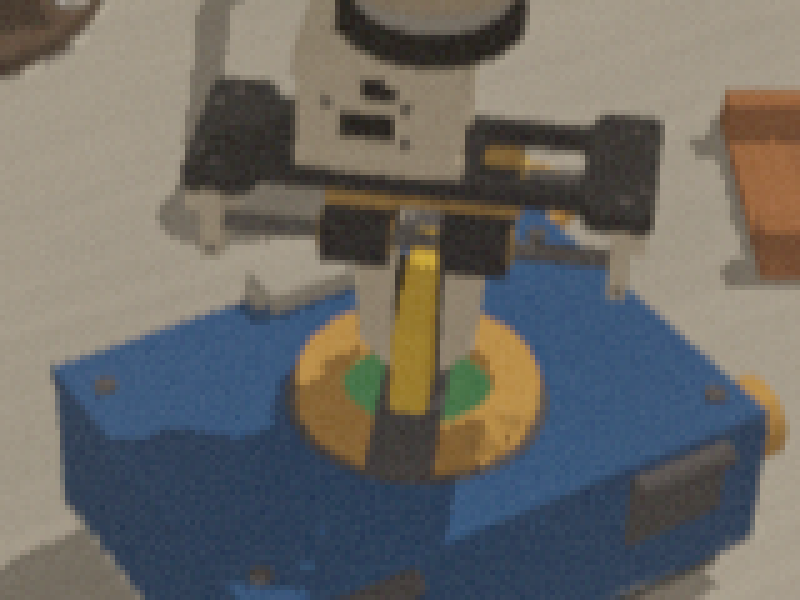

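The scene crop shows the bar flat on the ring, turned to face the camera. The torque has jumped to 0.6 N·m after 74°, which means the stop. I nudge a little more and hold.

Emit:
{"op": "arm_command", "data": {
  "steps": [
    [255,[0,0,0],2],
    [255,[0,0,0],0],
    [255,[0,0,0],0],
    [255,[0,0,0],0]
  ]
}}

```text
time_s: 30.55
position: [0.5961, 0.0192, 0.1204]
orientation: [0.342, 0.94, -0.0, 0.001]
contact_force: [5.3, -1.5, -2.5]
finger_gap: 0.175
gripper_force: 30.7
```

Run:
```python
from h import *
go(.5958,.0194,.122,60);o=arm.get_obs();print(o['time_s'],o['contact_force'],o['torque'])
```

```text
at [0.5961 0.0192 0.1204] phi 50.0 zaxis [ 0.001 -0.    -1.   ] shift [ 0.4 -0.1 -1.6] rows 0.0 yaw -10.0 q1,q7 -0.53 1.11
30.55 [ 5.31951833 -1.46675098 -2.47760085] [-0.25084366 -1.21434452  0.72540689]
```

Emit:
{"op": "arm_command", "data": {
  "steps": [
    [255,[0,0,0],-2],
    [255,[0,0,-5],0],
    [255,[0,0,-10],0],
    [255,[0,0,-20],0],
    [255,[0,0,-35],0],
    [255,[0,0,0],0],
    [255,[0,0,0],0]
  ]
}}

```text
time_s: 31.13
position: [0.5957, 0.0192, 0.1916]
orientation: [0.327, 0.945, 0.001, 0.001]
contact_force: [-0.6, -0.2, -3.5]
finger_gap: 0.169
gripper_force: 29.9
```

Run:
```python
from h import *
go(.4403,.3524,.19,62.5);o=arm.get_obs();print(o['time_s'],o['contact_force'],o['torque'],o['finger_gap']*92)
```

```text
at [0.5957 0.0192 0.1916] phi 51.9 zaxis [ 0.001  0.001 -1.   ] shift [328.  166.2   1.6] rows 8.8 yaw -10.6 q1,q7 -0.56 1.08
31.1333 [-0.56317476 -0.21844175 -3.48838317] [-0.04606743  0.03299207 -0.02530092] 15.549887495318908
```

Emit:
{"op": "arm_command", "data": {
  "steps": [
    [255,[20,10,0],0],
    [255,[35,17.8,0],0],
    [255,[35,17.8,0],0],
    [255,[35,17.8,0],0],
    [255,[35,17.8,0],0],
    [255,[35,17.8,0],0],
    [255,[35,17.8,0],0],
    [255,[35,17.8,0],0],
    [255,[35,17.8,0],0],
    [255,[28,13.8,0],0]
  ]
}}

```text
time_s: 31.97
position: [0.438, 0.3554, 0.1886]
orientation: [0.326, 0.945, -0.001, -0.001]
contact_force: [0.4, 1.1, -3.2]
finger_gap: 0.174
gripper_force: 29.9
```

Emit:
{"op": "arm_command", "data": {
  "steps": [
    [255,[0,0,0],-7],
    [255,[0,0,0],-3.6],
    [255,[0,0,20],0],
    [255,[0,0,38],0],
    [255,[0,0,38],0],
    [255,[0,0,30],0],
    [255,[0,0,0],0],
    [255,[0,0,0],0]
  ]
}}

```text
time_s: 32.63
position: [0.4396, 0.3515, 0.0625]
orientation: [0.239, 0.971, -0.002, -0.002]
contact_force: [0.4, -0.2, -2.8]
finger_gap: 0.174
gripper_force: 29.9
```

Run:
```python
from h import *
go(.4403,.3524,.039,62.5);o=arm.get_obs();print(o['time_s'],o['contact_force'])
p,d,c=shot('top','t8.png')
cv2.imwrite('pics/t8.png',cv2.resize(p[180:340,140:390],None,fx=3.2,fy=3.2,interpolation=3)[:,:,::-1]);np.savez('top8.npz',p=p,d=d,**c)
```

```text
at [0.4396 0.3515 0.0625] phi 62.3 zaxis [-0.004 -0.004 -1.   ] shift [-0.2  1.3 23.5] rows 0.6 yaw -0.2 q1,q7 -1.09 0.65
32.6333 [ 0.43983206 -0.20479395 -2.78218243]
```

View pics/t8.png

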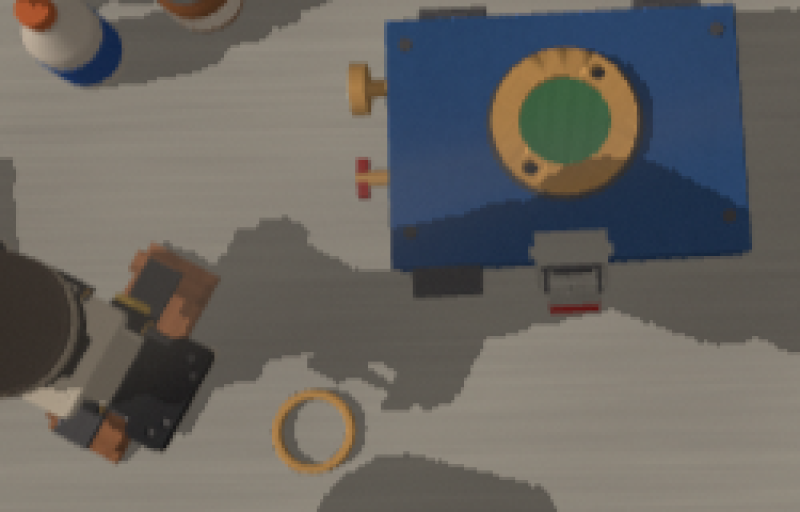

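Crop: the ring holes at (597,71) and (530,167) have turned about 71°, consistent with the stop. The latch stays closed, and the spanner is aligned above the saddle. I lower and release.

Emit:
{"op": "arm_command", "data": {
  "steps": [
    [255,[0,1.2,10],-0.2],
    [255,[0,0,7],0],
    [255,[0,0,4],0],
    [255,[0,0,2],0],
    [255,[0,0,0],0],
    [255,[0,0,0],0]
  ]
}}

```text
time_s: 33.18
position: [0.442, 0.3542, 0.0414]
orientation: [0.238, 0.971, 0.0, 0.0]
contact_force: [0.5, -0.7, -2.5]
finger_gap: 0.172
gripper_force: 29.9
```

Run:
```python
from h import *
go(.4403,.3524,.0391,62.5);o=arm.get_obs();print(o['time_s'],o['contact_force'])
```

```text
at [0.442  0.3542 0.0414] phi 62.5 zaxis [ 0.  0. -1.] shift [ 0.7 -2.4  2.3] rows 0.1 yaw -0.0 q1,q7 -1.07 0.67
33.1833 [ 0.47588331 -0.68795085 -2.50958218]
```

Emit:
{"op": "arm_command", "data": {
  "steps": [
    [255,[0.5,-2,0],0],
    [255,[0,0,1.5],0],
    [255,[0,0,0.5],0],
    [255,[0,0,0],0],
    [60,[0,0,0],0],
    [60,[0,0,0],0],
    [60,[0,0,0],0],
    [60,[0,0,0],0],
    [60,[0,0,0],0],
    [60,[0,0,0],0]
  ]
}}

```text
time_s: 34.02
position: [0.4406, 0.3527, 0.0393]
orientation: [0.238, 0.971, 0.0, 0.0]
contact_force: [-0.3, 0.5, 0.3]
finger_gap: 0.56
gripper_force: 0.0
```

Emit:
{"op": "arm_command", "data": {
  "steps": [
    [60,[0,0,-10],0],
    [60,[0,0,-30],0],
    [60,[0,0,-40],0],
    [60,[0,0,-40],0],
    [60,[20,0,-20],0],
    [60,[40,0,0],0],
    [60,[40,0,0],0],
    [60,[40,0,0],0],
    [60,[0,0,0],0],
    [60,[0,0,0],0]
  ]
}}

```text
time_s: 34.85
position: [0.3138, 0.4189, 0.1798]
orientation: [0.235, 0.972, 0.0, -0.0]
contact_force: [0.8, -0.1, -0.2]
finger_gap: 0.764
gripper_force: 0.0
```

```bash
python3 - <<'E'
from h import *
p,d,c=shot('top');P=cloud(d,c)
hsv=cv2.cvtColor(p,cv2.COLOR_RGB2HSV);H,S,V=[hsv[...,i].astype(int) for i in range(3)]
a=np.ones(H.shape,bool)
for nm,lo,hi,m in [('gripz',.068,.09,a),('bar',.029,.040,S<90)]:
    for k in blob(P,m,lo,hi,(.35,.55,.25,.46))[:2]: print(nm,k.sum(),rect(P[k]),P[k].mean(0).round(3))
def ray(u,v,zz):
    R=np.array(c['R']);t=np.array(c['t']);C=-R.T@t;r=R.T@np.array([(u-c['cx'])/c['fx'],(v-c['cy'])/c['fy'],1]);return C+r*(zz-C[2])/r[2]
A,B=ray(140+597/3.2,180+71/3.2,.105),ray(140+530/3.2,180+167/3.2,.105);D=A-B;print('hole sep',np.linalg.norm(D),'ang',np.degrees(np.arctan2(D[1],D[0])))
p,d,c=shot('scene','s9.png');print(arm.get_obs()['time_s'],arm.get_obs()['position'])
E
python3 lev.py
```

```text
gripz 259 (array([441.4, 353.3]), array([17.5, 80. ]), 62.4) [0.441 0.352 0.075]
bar 400 (array([440.7, 353. ]), array([ 29.6, 143.4]), 62.6) [0.44  0.35  0.034]
hole sep 0.08614741431704359 ang -35.27327414934639
34.95 [0.31700581 0.41706399 0.17980779]
at [0.317  0.4171 0.1798] phi 62.5 zaxis [ 0.001  0.    -1.   ] shift [-317.1 -287.6  126.8] rows 10.7 yaw -29.4 q1,q7 -1.42 0.29
[ 0.7 -0.8 -0.2]
scene red 0 
-0.1 36 [0.095 0.107 0.109]
-0.09 67 [0.102 0.107 0.109]
-0.08 115 [0.097 0.105 0.108]
-0.07 9 [0.093 0.103 0.109]
-0.06 7 [0.091 0.095 0.098]
top red 19 [-0.125 -0.001  0.028]
-0.1 69 [0.097 0.108 0.11 ]
-0.09 115 [0.102 0.108 0.111]
-0.08 84 [0.105 0.108 0.11 ]
```

View pics/s9.png

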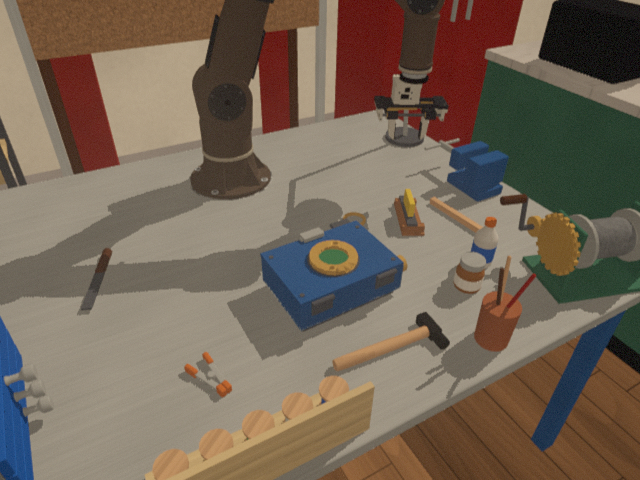

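The scene view shows the spanner back on its saddle at (410,215), the lid latched, and the bystanders in place. I hand in.

```bash
python3 -c "
from bench import arm
print(arm.hand_in())"
```

```text
the job is handed in; nothing more can be done
None
```

The job is handed in; no verdict came back. By my last camera measurements, the horse head and boot are in the shut, latched chamber, the ring is turned to its stop, the spanner is back on its saddle within about 2 mm, and the other things on the cart look undisturbed.

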